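# Hang a draining carrier on the drying rail and slide it to the collar

## Robot

A 6-joint arm with a two-finger parallel gripper is mounted at the origin on a cart in front of the work surface, level with it; the furniture and walls round the work are solid. World frame = base frame: x ahead of the robot, y to its left, z up, the work surface at z = 0. Lengths are in m, angles in rad, forces in N, time in s.
With the tool pointing down it reaches from about 0.25 to 0.725 m from the base axis. Payload 9.7 kg.
Tool frame: the origin (TCP) lies midway between the tips of the shut fingers; the grasp point (between the pads) lies 19 mm behind it (robot.grip_point_offset is the distance from the TCP to the grasp point, in m); z points along the fingers, y is the line along which they close (so a half turn about z gives the same grasp; the last joint's range is limited). The gripper opens to 85 mm and grips with 20 to 120 N. Pads are 22 mm wide; open, the fingers measure 114 mm over their backs; the gripper's body (76 mm by 85 mm) begins 54 mm behind the grasp point. The pads swing forward as they close: fully open they stand 13 mm farther back than shut.
Start: joints at [1.31, 0.087, 0.176, 1.66, 0, 1.571], TCP at [0.142, 0.531, 0.231] pointing down, gripper open.
Joint ranges: [-3.13, 3.13], [-0.85, 1.81], [-1.15, 1.24], [-2.2, 2.28], [-1.44, 1.52], [-3.14, 3.14]. Speed limits (rad/s): [2.22, 2.22, 2.57, 3.14, 3.14, 3.14].

## Interface

Orientations are given as [roll, pitch, yaw] about the fixed x, y, z axes, in that order (R = Rz(yaw) Ry(pitch) Rx(roll)).
In Python, from station import robot, eyes, ticket gives the robot as it stands.
- The arm moves only by the shell command python3 -m pendant 'ROWS' [FORCE]. ROWS is JSON, a list of rows, each an object of numbers: "dx", "dy", "dz": the shift along the tool's x, y, z in mm; "roll": the turn about the tool's z in degrees; "grip": the opening, from 0 (shut) to 1 (fully open). A call has 1 to 20 rows; each row is the pose to reach, as a shift and turn from the pose commanded when the call began, along the tool's axes at that moment; what a row does not reach only later rows make up. A row lasts 1/8 s, in which the tool goes at most 62.5 mm and 10.7 degrees, less where a joint would pass 70% of its speed; a pose out of reach is approached as far as the arm can. A call with a gripper value outside its range is refused whole. The fingers move at their own pace and stop on an object; FORCE is the grip in N (left out, the last holds). Time passes only in rows, so rows that repeat a pose let the fingers close. It gives the time, the measured TCP pose, the force, the opening and the grip force at its end, in the units of the state.
- robot.get_obs(): the state, without advancing time (a new reading comes with each control period).
- eyes.snapshot(name): name is "side" or "top"; returns the picture (420x560x3 uint8, blue, green, red); there is no depth.
- eyes.camera_info(name): a dict with "fx", "fy", "cx", "cy" (pixels), "k1" (the pictures are not rectified: a ray, as slopes to the right and down, at radius r is drawn at 1 + k1 r^2 times it, then the intrinsics apply), "rvec" (rotation vector, rad) and "tvec" (3), from world to camera coordinates, as OpenCV has them. Camera axes: x right, y down, z forward; pixel columns grow to the right and rows downward; lengths in m; the calibration is good to about 2 mm. A picture is of the moment at which its call begins. camera_info takes no time and is no camera call.
- ticket.job_done(): hands the job in; it is judged then, once.
The state is a dict: "time": time; "joint_positions": joint angles; "qd": joint speeds; "joint_torque": joint torques, N m; "ee_pos": TCP position; "eef_rot": TCP orientation; "force": force on the tool from outside, world axes, zero at the start; "wrist_torque": the same for the moment, N m; "finger_gap": finger opening in m; "gripper_force": force on a finger pad.
Only numpy, scipy, OpenCV 4.12 (cv2) and the standard library are available. Lean on these libraries where they do the work, as an engineer would, in place of code of your own. Each camera call takes 0.05 s, during which the arm holds its last target. There are 200 camera calls.

## Task

Put the white draining carrier up to dry: prop it in the sloping grey cradle, tab end up, and let go of it there, then take it again by its orange tab. Hook it gently over the rail at the yellow band, slide it along, with its hook staying down on the rail, until it gently touches the red collar, and leave it hanging there. Leave the other things on the bench where they are.

Things in the scene. Friction and masses are not known exactly. Their poses are not given: they have to be found in the camera images.
- carrier: White slatted plastic draining carrier, rigid, about 160 g, 190 x 50 x 30 mm, lying flat at first, spine side up. Origin: centre of its underside as it lies; own x along it to the orange tab (up once hung), y across, z through its thickness to the spine side. Basket (50 mm wide, full thickness) from x = -95 to -15 mm, then the hook, then the tab. Mass centre about x = -7.
- hook_seat (a point): Point of the carrier (x 37, y 0, z 15 mm in its frame) where the rail's axis lies when hung. Hook: 36 mm wide; 5 mm spine at z 25 to 30; flat top, underside at x = 43; 5 mm lip at z 0 to 5, from the top down to x = 19. Inside 20 mm wide (z 5 to 25). The rail enters from the lip side by the 34 mm gap between lip edge and basket (x = -15); then the carrier is lowered.
- tab (a point): Point in the orange tab (x 73, y 0, z 15 mm in the carrier's frame), a good place to grip across its 24 mm width. The tab runs from x = 51 to 95 mm, z 10 to 20.
- carrier_foot (a point): Middle of the carrier's bottom edge on the lip side (x = -95, y = 0, z = 0 in its frame).
- cradle: Grey fixed cradle: bed sloping at 45 degrees, 36 mm wide, 100 mm long, foot stop at its low end, base plate 150 x 100 x 8 mm. Origin on the worktop below; own x points the way the bed rises (about to the robot's left), z up. The carrier leans in it lip side on the bed (its x up the slope, z off the bed), bottom end on the foot stop; its sides overhang the bed by 7 mm each, so fingers fit.
- cradle_seat (a point): Inner corner where bed and foot stop meet (30 mm from the cradle's origin along its -x, 35 mm up; axes as the cradle's): the carrier's bottom edge (point carrier_foot) belongs here. The stop stands 24 mm off the bed.
- stand: Fixed drying stand: a straight horizontal steel rail, 12 mm diameter, along the stand's own y, between two posts 300 mm apart, axis 175 mm above the worktop. Origin on the worktop under the middle of the rail; own x points away from the robot, z up. A low 12 mm tie rod runs 50 mm behind, at 12 mm height.
- rail_mid (a point): Middle of the rail, on its axis; axes as the stand's.
- collar: Red stop collar fixed on the rail near one end, 24 mm diameter, 12 mm long; origin at its centre on the rail axis, own y along the rail. When the carrier's hook touches it, hook_seat is 24 mm from its centre along the rail.
- band: Yellow painted band on the rail, 16 mm long, flush, towards the other end; origin at its centre on the rail axis. It may be left or right of the collar.
- tank_corner (a point): Near left top corner of the clear-walled water tank that stands fixed behind the carrier's place; its walls are 190 mm high and hard to see. From here its front runs 320 mm to the right, its left side 450 mm away from the robot.
- timer: Bystander: white timer with three buttons, 33 x 52 x 47 mm; origin under its centre.
- marker: Bystander: white marker with black cap, 134 mm long, lying along its own y; origin under its centre.
- culture_dish: Bystander: closed culture dish, 60 mm diameter, 15 high; origin under its centre.
- tape_roll: Bystander: roll of beige tape, 96 mm diameter, 25 high, lying flat; origin under its centre.

How it is judged:
On the way, in this order (a step that is already met when the one before it is completed fails the run):
1. the carrier leans in the cradle, tab end up, let go of (x of carrier_foot in the frame of cradle_seat between -0.02 and 0.02 m and y of carrier_foot in the frame of cradle_seat between -0.02 and 0.02 m and z of carrier_foot in the frame of cradle_seat between -0.02 and 0.02 m and angle between carrier's own x axis and vertical between 0.6 and 0.97 rad and contact force between the fingers and carrier below 0.1 N and contact force between carrier and cradle above 0.3 N and linear speed of carrier below 0.03 m/s), for 0.2 s.
2. the carrier's hook is over the rail at the yellow band (x of hook_seat in the frame of rail_mid between -0.011 and 0.011 m and z of hook_seat in the frame of rail_mid between -0.005 and 0.005 m and angle between carrier's own x axis and vertical below 0.4 rad and y of hook_seat in the frame of band between -0.025 and 0.025 m), for 0.1 s.
3. the carrier slides along, its hook down on the rail, half way to the collar (x of hook_seat in the frame of rail_mid between -0.011 and 0.011 m and z of hook_seat in the frame of rail_mid between -0.005 and 0.005 m and angle between carrier's own x axis and vertical below 0.4 rad and y of hook_seat in the frame of collar between -0.105 and 0.105 m and (y of hook_seat in the frame of collar above 0.05 m or y of hook_seat in the frame of collar below -0.05 m)), for 0.05 s.
4. the carrier, hooked on the rail, touches the red collar (x of hook_seat in the frame of rail_mid between -0.011 and 0.011 m and z of hook_seat in the frame of rail_mid between -0.005 and 0.005 m and angle between carrier's own x axis and vertical below 0.4 rad and contact force between carrier and collar above 0.5 N), for 0.04 s.
At the end, for the whole second after the job is handed in: The carrier hangs released and at rest with its hook over the rail (hook_seat within 5 mm of the rail's height and 11 mm of it to front or back, leaning less than 0.4 rad), its hook within 4 mm of touching the red collar (hook_seat within 28 mm of the collar's centre along the rail) (x of hook_seat in the frame of rail_mid between -0.011 and 0.011 m and z of hook_seat in the frame of rail_mid between -0.005 and 0.005 m and angle between carrier's own x axis and vertical below 0.4 rad and y of hook_seat in the frame of collar between -0.028 and 0.028 m and linear speed of carrier below 0.02 m/s and angular speed of carrier below 0.3 rad/s and contact force between carrier and stand above 0.5 N).
It fails at once if the carrier is pushed against the collar with more than 25 N (contact force between carrier and collar above 25 N).
It fails at once if the carrier is pressed on the rail or stand with more than 60 N (contact force between carrier and stand above 60 N).
It fails at once if a bystander is moved more than 25 mm (distance of any of timer, marker, culture_dish, tape_roll from where it was at the start of the episode above 0.025 m).
It also fails if it takes over 67 s, if anything falls off the work surface, if the arm or the gripper's body presses on something with over 40 N, if the wrist force passes 120 N, or if a joint passes its speed limit or range.

## Working session

There is one attempt and no reset: what is moved stays moved. The work goes in short steps, Python scripts to look and compute and a shell command to move; the robot and the scene stay as the last step left them, time stands still between calls to the robot, and variables do not carry over. Pictures are saved under pics/ and viewed, at most 10 in all, crops included, and the job is handed in when it is done.

```bash
ls; mkdir -p pics; python3 - <<'E'
from station import robot, eyes
import cv2
for n in("side","top"):
    im=eyes.snapshot(n); cv2.imwrite(f"pics/{n}0.png",im)
    cv2.imwrite(f"pics/{n}0b.png",cv2.resize(im,(800,600),interpolation=cv2.INTER_CUBIC)); print(eyes.camera_info(n))
print(robot.get_obs(), robot.grip_point_offset)
E
```

```text
pics
{'fx': 384.37133604869183, 'fy': 384.37133604869183, 'cx': 275.54423324381645, 'cy': 210.73395407454268, 'k1': -0.009254674740672916, 'rvec': array([ 2.2374084 , -0.30237046,  0.15219546]), 'tvec': array([-0.52050009,  0.14572798,  1.2424866 ])}
{'fx': 420.8463939627715, 'fy': 420.8463939627715, 'cx': 278.2678011683241, 'cy': 206.75535767615557, 'k1': 0.03767154060726676, 'rvec': array([ 2.21267815, -2.16573335,  0.09914394]), 'tvec': array([-0.08011363,  0.51040583,  1.49505562])}
{'time': 0.1, 'joint_positions': array([1.31001249e+00, 8.73925130e-02, 1.75235976e-01, 1.65978134e+00,
       2.32949240e-05, 1.57080061e+00]), 'qd': array([ 1.17995299e-03, -3.49712345e-04,  8.22773498e-05, -5.35668122e-04,
        1.03621749e-04, -5.67222128e-05]), 'joint_torque': array([ 2.31823947e-05, -5.21560872e+01,  4.65654266e+01,  1.59427937e-02,
       -6.25060852e-05,  8.51989199e-06]), 'ee_pos': array([0.14175532, 0.53122102, 0.23067246]), 'eef_rot': array([-3.14045110e+00, -2.32900224e-05,  2.88080451e+00]), 'force': array([-0.50491738,  1.024099  , -0.89668046]), 'wrist_torque': array([-0.03872499,  0.00997333,  0.01500266]), 'gripper_force': 0.0, 'finger_gap': 0.08531462954596702} 0.0187
```

View pics/side0b.png

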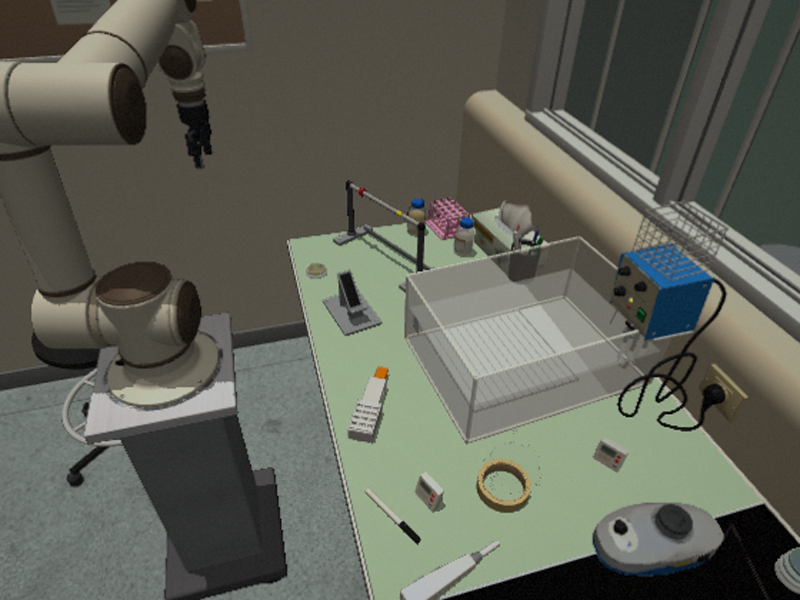

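View pics/top0b.png

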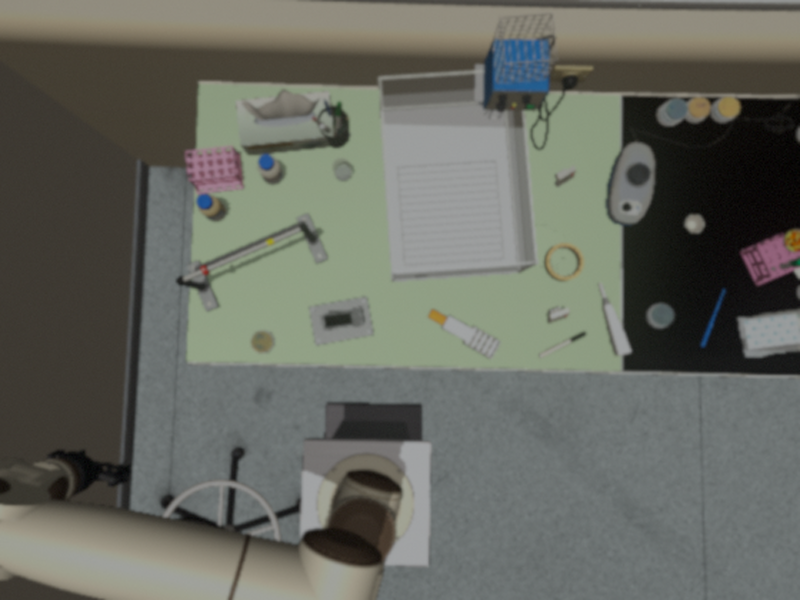

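The overview shows the carrier at about (463,332) in the top view, with the tab pointing left. The cradle is at (341,320). The rail runs from (185,280) to (310,228), with the collar at (205,270) and the band at (270,241). I'll enlarge these regions.

```bash
cat > h.py <<'E'
import numpy as np, cv2
from station import robot, eyes
def cam(n):
    c=eyes.camera_info(n); R=cv2.Rodrigues(c['rvec'])[0]; return c,R,c['tvec']
def ray(n,u,v):
    c,R,t=cam(n); d=np.array([(u-c['cx'])/c['fx'],(v-c['cy'])/c['fy']]); p=d.copy()
    for _ in range(20): p=d/(1+c['k1']*(p@p))
    return -R.T@t, R.T@np.array([p[0],p[1],1.])
def at(n,u,v,z):
    o,d=ray(n,u,v); return (o+d*(z-o[2])/d[2])
def proj(n,P):
    c,R,t=cam(n); q=R@np.array(P)+t; p=q[:2]/q[2]; p=p*(1+c['k1']*(p@p)); return np.array([c['fx']*p[0]+c['cx'],c['fy']*p[1]+c['cy']])
def two(a,b): # a,b=(name,u,v): nearest point + miss
    o1,d1=ray(*a);o2,d2=ray(*b); s=np.linalg.lstsq(np.c_[d1,-d2],o2-o1,rcond=None)[0]
    p,q=o1+s[0]*d1,o2+s[1]*d2; return (p+q)/2,np.linalg.norm(p-q)
def crop(n,x0,y0,x1,y1,k,f):
    im=eyes.snapshot(n)[y0:y1,x0:x1]; im=cv2.resize(im,None,fx=k,fy=k,interpolation=cv2.INTER_CUBIC)
    for x in range((x0//10+1)*10,x1,10): cv2.line(im,((x-x0)*k,0),((x-x0)*k,12 if x%50==0 else 5),(0,0,255),1)
    for y in range((y0//10+1)*10,y1,10): cv2.line(im,(0,(y-y0)*k),(12 if y%50==0 else 5,(y-y0)*k),(0,0,255),1)
    cv2.imwrite(f,im)
E
python3 - <<'E'
from h import *
crop("top",120,150,360,260,3,"pics/t1.png"); crop("side",190,110,310,310,3,"pics/s1.png")
E
```

```text
(no output)
```

View pics/t1.png

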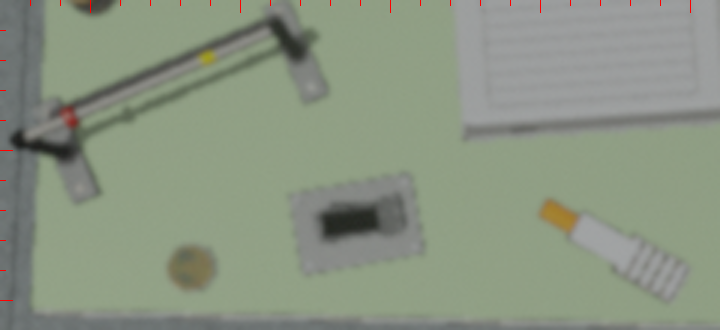

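View pics/s1.png

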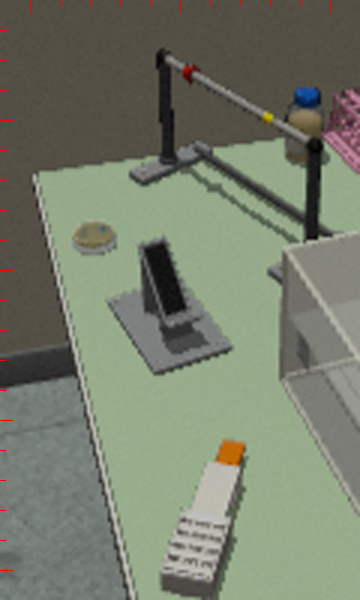

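Top crop, in crop pixels: tab end (545,208), basket end (678,283), cradle plate corners (292,195), (410,174), (424,250), (306,273), collar (69,118), band (208,57). Side crop: collar (190,73), band (268,117), tank's near-left top corner (285,248).

```bash
python3 - <<'E'
from h import *
np.set_printoptions(precision=4,suppress=True)
T=lambda x,y:("top",120+x/3,150+y/3); S=lambda x,y:("side",190+x/3,110+y/3)
te=(at(*T(549,199),.02)+at(*T(541,217),.02))/2; be=(at(*T(689,265),.03)+at(*T(668,300),.03))/2
d=te-be; print("tab end",te,"basket end",be,np.linalg.norm(d[:2]),"yaw",np.degrees(np.arctan2(d[1],d[0])))
print("side tab",at(*S(231,452),.02), "side basket end", at(*S(190,580),.03))
c=[at(*T(*p),.008) for p in((292,195),(410,174),(424,250),(306,273))]
print(c,"cradle",np.mean(c,0)); x=(c[0]+c[3]-c[1]-c[2])/2;print("yaw",np.degrees(np.arctan2(x[1],x[0])),np.linalg.norm(x))
for n,a,b in(("collar",(69,118),(190,73)),("band",(208,57),(268,117)),("postL",(20,140),(163,57)),("postR",(275,22),(314,147))):
    print(n,two(T(*a),S(*b)),at(*T(*a),.175)[:2],at(*S(*b),.175)[:2])
print("tank",at(*S(285,248),.19),at(*S(282,380),0),at(*T(468,133),0), "dish",at(*T(191,267),.015))
E
```

```text
tab end [ 0.4685 -0.1542  0.02  ] basket end [ 0.3832 -0.3133  0.03  ] 0.18051524055393162 yaw 61.78114888536917
side tab [ 0.4655 -0.1686  0.02  ] side basket end [ 0.386  -0.3242  0.03  ]
[array([0.4782, 0.1502, 0.008 ]), array([0.5067, 0.0089, 0.008 ]), array([ 0.4154, -0.0102,  0.008 ]), array([0.385 , 0.1304, 0.008 ])] cradle [0.4463 0.0698 0.008 ]
yaw 101.7970246711584 0.14400250591574235
collar (array([0.5487, 0.3691, 0.1725]), np.float64(0.003436087593308334)) [0.5467 0.3686] [0.5494 0.3643]
band (array([0.6158, 0.2227, 0.1778]), np.float64(5.736834290368032e-05)) [0.6163 0.2233] [0.6172 0.2274]
postL (array([0.5233, 0.4192, 0.1744]), np.float64(0.0027377847473344053)) [0.5219 0.4192] [0.5244 0.4179]
postR (array([0.6556, 0.1538, 0.1694]), np.float64(0.0035322545510271595)) [0.6563 0.1525] [0.6508 0.1451]
tank [ 0.5529 -0.0601  0.19  ] [ 0.5546 -0.0567  0.    ] [ 0.5589 -0.0602  0.    ] dish [0.3895 0.2662 0.015 ]
```

```bash
cat >> h.py <<'E'
from scipy.spatial.transform import Rotation as Ro
def goto(*P): # P: (x,y,z,yawdeg) -> tool shift mm, roll deg
    o=robot.get_obs(); R=Ro.from_euler('xyz',o['eef_rot']).as_matrix(); yaw=np.degrees(np.arctan2(R[1,0],R[0,0]))
    print("t",round(o['time'],2),"pos",o['ee_pos'].round(4),"yaw",round(yaw,1),"gap",round(o['finger_gap'],4),"gf",round(o['gripper_force'],1),"F",o['force'].round(1))
    for p in P:
        print(p,"dx dy dz",(R.T@(np.array(p[:3])-o['ee_pos'])*1000).round(1),"roll",round(-((p[3]-yaw+180)%360-180),1))
E
python3 -c "
from h import *
goto((.46,-.169,.12,62))"
```

```text
t 0.2 pos [0.1418 0.5313 0.2309] yaw 165.1 gap 0.0852 gf 0.0 F [-0.2 -0.3 -0.1]
(0.46, -0.169, 0.12, 62) dx dy dz [-488.  -594.5  111.3] roll 103.1
```

```bash
python3 -m pendant '[{"dx":-244,"dy":-297,"dz":0,"roll":50,"grip":0.6},{"dx":-488,"dy":-594,"dz":20,"roll":103,"grip":0.6},{"dx":-488,"dy":-594,"dz":40,"roll":103,"grip":0.6},{"dx":-488,"dy":-594,"dz":60,"roll":103,"grip":0.6},{"dx":-488,"dy":-594,"dz":60,"roll":103,"grip":0.6},{"dx":-488,"dy":-594,"dz":60,"roll":103,"grip":0.6},{"dx":-488,"dy":-594,"dz":60,"roll":103,"grip":0.6},{"dx":-488,"dy":-594,"dz":60,"roll":103,"grip":0.6},{"dx":-488,"dy":-594,"dz":60,"roll":103,"grip":0.6},{"dx":-488,"dy":-594,"dz":60,"roll":103,"grip":0.6},{"dx":-488,"dy":-594,"dz":60,"roll":103,"grip":0.6},{"dx":-488,"dy":-594,"dz":110,"roll":103,"grip":0.6},{"dx":-488,"dy":-594,"dz":130,"roll":103,"grip":0.6},{"dx":-488,"dy":-594,"dz":150,"roll":103,"grip":0.6},{"dx":-488,"dy":-594,"dz":150,"roll":103,"grip":0.6},{"dx":-488,"dy":-594,"dz":150,"roll":103,"grip":0.6}]' 20; python3 - <<'E'
from h import *
goto((.46,-.169,.003,62)); crop("side",230,210,310,310,6,"pics/s2.png")
E
```

```text
time: 2.2
ee_pos: [0.4605, -0.1682, 0.0824]
eef_rot: [3.14, -0.0, 1.083]
force: [-0.7, -0.2, 0.5]
finger_gap: 0.0512
gripper_force: 0.0
t 2.2 pos [ 0.4605 -0.1682  0.0824] yaw 62.1 gap 0.0512 gf 0.0 F [-0.7 -0.2  0.5]
(0.46, -0.169, 0.003, 62) dx dy dz [-0.9 -0.2 79.4] roll 0.1
```

View pics/s2.png

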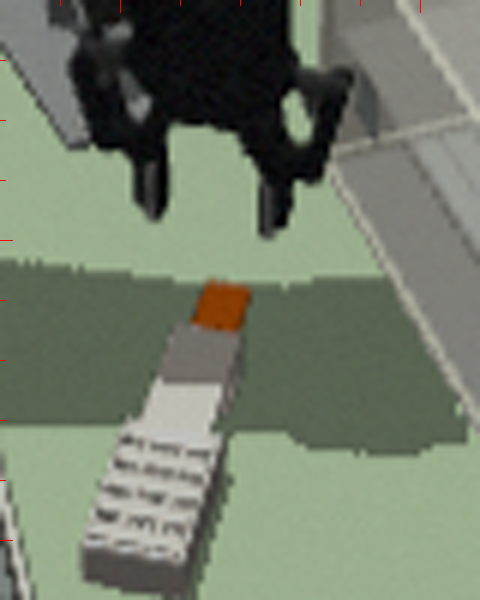

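Both fingertips straddle the orange tab, which is at crop (222,306). I'll descend, grip at 20 N and lift to see whether it pivots.

```bash
python3 -m pendant '[{"dx":1,"dz":50,"grip":0.6},{"dx":1,"dz":79,"grip":0.6},{"dx":1,"dz":79,"grip":0.6},{"dx":1,"dz":79,"grip":0.2},{"dx":1,"dz":79,"grip":0},{"dx":1,"dz":79,"grip":0},{"dx":1,"dz":79,"grip":0},{"dx":1,"dz":60,"grip":0},{"dx":1,"dz":30,"grip":0},{"dx":1,"dz":-10,"grip":0},{"dx":1,"dz":-60,"grip":0},{"dx":1,"dz":-60,"grip":0},{"dx":1,"dz":-60,"grip":0}]' 20; python3 - <<'E'
from h import *
goto((.46,-.169,.2,62)); crop("side",210,190,310,310,5,"pics/s3.png")
E
```

```text
t 2.25 pos [ 0.4608 -0.1682  0.0827] yaw 62.1 gap 0.0514 gf 0.0 F [ 0.1 -0.2  0.1]
(0.46, -0.169, 0.2, 62) dx dy dz [-1.000e+00 -1.000e-01 -1.173e+02] roll 0.1schema error: expected keys dx, dy, dz, roll, grip
```

View pics/s3.png

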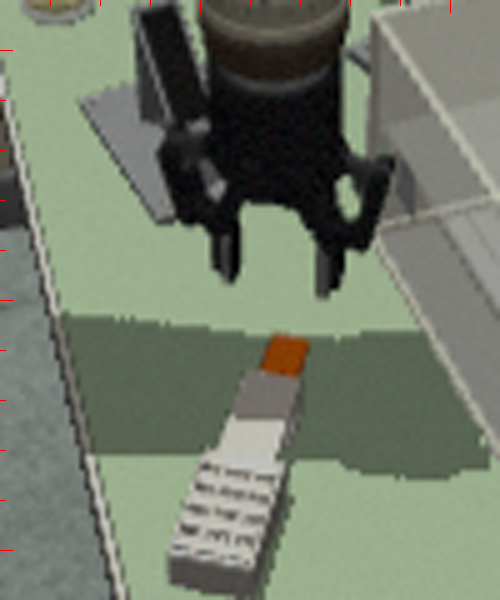

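The rows were refused because every key is required, so nothing has moved. I'll type them in full.

```bash
python3 -m pendant '[{"dx":1,"dy":0,"dz":50,"roll":0,"grip":0.6},{"dx":1,"dy":0,"dz":79,"roll":0,"grip":0.6},{"dx":1,"dy":0,"dz":79,"roll":0,"grip":0.6},{"dx":1,"dy":0,"dz":79,"roll":0,"grip":0.2},{"dx":1,"dy":0,"dz":79,"roll":0,"grip":0},{"dx":1,"dy":0,"dz":79,"roll":0,"grip":0},{"dx":1,"dy":0,"dz":79,"roll":0,"grip":0},{"dx":1,"dy":0,"dz":60,"roll":0,"grip":0},{"dx":1,"dy":0,"dz":30,"roll":0,"grip":0},{"dx":1,"dy":0,"dz":-10,"roll":0,"grip":0},{"dx":1,"dy":0,"dz":-60,"roll":0,"grip":0},{"dx":1,"dy":0,"dz":-60,"roll":0,"grip":0},{"dx":1,"dy":0,"dz":-60,"roll":0,"grip":0}]' 20; python3 - <<'E'
from h import *
goto((.46,-.169,.2,62)); crop("side",210,190,310,310,5,"pics/s4.png")
E
```

```text
time: 3.92
ee_pos: [0.4606, -0.1674, 0.1411]
eef_rot: [3.141, -0.0, 1.083]
force: [0.1, 0.6, -2.4]
finger_gap: 0.0235
gripper_force: 23.9
t 3.92 pos [ 0.4606 -0.1674  0.1411] yaw 62.1 gap 0.0235 gf 23.9 F [ 0.1  0.6 -2.4]
(0.46, -0.169, 0.2, 62) dx dy dz [ -1.6   0.2 -58.9] roll 0.1
```

View pics/s4.png

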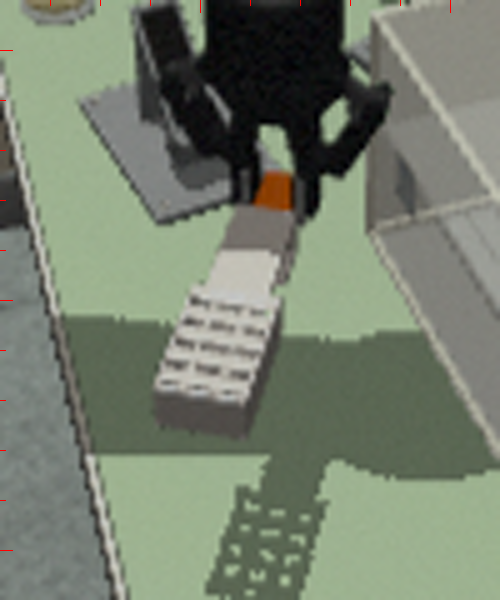

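The carrier is held by the tab and is still close to horizontal. Its foot's top edge is at crop (205,398), which is px (251,269.6). I'll estimate the tilt.

```bash
cat >> h.py <<'E'
def tilt(u,v,zt=.155,yaw=None,lx=-.168,lz=.015): # side-view fit of foot top edge, grip at TCP xy
    o=robot.get_obs(); p=o['ee_pos'].copy(); p[2]+=zt-.141; yaw=np.degrees(Ro.from_euler('xyz',o['eef_rot']).as_euler('xyz')[2])
    h=np.array([np.cos(np.radians(yaw)),np.sin(np.radians(yaw)),0]); k=np.array([0,0,1])
    for a in range(-10,100,10):
        c,s=np.cos(np.radians(a)),np.sin(np.radians(a)); q=p+lx*(c*h+s*k)+lz*(-s*h+c*k); print(a,proj("side",q).round(1))
E
python3 -c "
from h import *
print(robot.get_obs()['wrist_torque']); tilt(251,269.6)"
```

```text
[ 0.06609951 -0.09739309 -0.05343467]
-10 [249.3 257.7]
0 [249.2 267.1]
10 [249.6 274.8]
20 [250.5 280.7]
30 [251.8 284.6]
40 [253.5 286.6]
50 [255.4 286.7]
60 [257.5 285.1]
70 [259.8 281.8]
80 [262.  277.2]
90 [264.3 271.5]
```

The grip holds it rigidly, with only 2–3° of tilt, so gravity won't turn it. I'll lay it back down and regrip across the basket. The bed can then turn it tab-up as I lower it.

```bash
python3 -m pendant '[{"dx":0,"dy":0,"dz":50,"roll":0,"grip":0},{"dx":0,"dy":0,"dz":90,"roll":0,"grip":0},{"dx":0,"dy":0,"dz":120,"roll":0,"grip":0},{"dx":0,"dy":0,"dz":135,"roll":0,"grip":0},{"dx":0,"dy":0,"dz":138,"roll":0,"grip":0},{"dx":0,"dy":0,"dz":138,"roll":0,"grip":0.4},{"dx":0,"dy":0,"dz":138,"roll":0,"grip":0.8},{"dx":0,"dy":0,"dz":90,"roll":0,"grip":0.9},{"dx":-20,"dy":0,"dz":75,"roll":0,"grip":0.9},{"dx":-70,"dy":0,"dz":75,"roll":0,"grip":0.9},{"dx":-113,"dy":0,"dz":75,"roll":0,"grip":0.9},{"dx":-113,"dy":0,"dz":75,"roll":0,"grip":0.9},{"dx":-113,"dy":0,"dz":115,"roll":0,"grip":0.9},{"dx":-113,"dy":0,"dz":136,"roll":0,"grip":0.9},{"dx":-113,"dy":0,"dz":136,"roll":0,"grip":0.9},{"dx":-113,"dy":0,"dz":136,"roll":0,"grip":0.5},{"dx":-113,"dy":0,"dz":136,"roll":0,"grip":0.3},{"dx":-113,"dy":0,"dz":136,"roll":0,"grip":0.3}]' 25; python3 - <<'E'
from h import *
np.set_printoptions(precision=4,suppress=True)
c=np.array([.4463,.0698]); x=np.array([np.cos(np.radians(101.8)),np.sin(np.radians(101.8))])
p=c+.002*x; print("G over",p); goto((*p,.2,101.8))
T=lambda u,v:(("top",120+u/3,150+v/3))
for n,q in(("seat",(*(c-.03*x),.035)),("bedtop",(*(c+.041*x),.106))): u=proj("top",q); print(n,(u-[120,150])*3)
E
```

```text
time: 6.22
ee_pos: [0.4086, -0.2676, 0.0067]
eef_rot: [3.139, -0.0, 1.083]
force: [0.4, 1.6, 6.5]
finger_gap: 0.0496
gripper_force: 27.7
G over [0.4459 0.0718]
t 6.22 pos [ 0.4086 -0.2676  0.0067] yaw 62.1 gap 0.0496 gf 27.7 F [0.4 1.6 6.5]
(np.float64(0.4458910078963164), np.float64(0.07175773477752337), 0.2, 101.8) dx dy dz [ 317.3 -125.5 -193.5] roll -39.7
seat [381.3518 217.4634]
bedtop [315.4478 226.6139]
```

```bash
python3 -m pendant '[{"dx":0,"dy":0,"dz":-40,"roll":0,"grip":0.3},{"dx":0,"dy":0,"dz":-100,"roll":0,"grip":0.3},{"dx":0,"dy":0,"dz":-150,"roll":0,"grip":0.3},{"dx":40,"dy":-15,"dz":-180,"roll":-8,"grip":0.3},{"dx":90,"dy":-40,"dz":-193,"roll":-16,"grip":0.3},{"dx":145,"dy":-60,"dz":-193,"roll":-24,"grip":0.3},{"dx":200,"dy":-80,"dz":-193,"roll":-32,"grip":0.3},{"dx":255,"dy":-100,"dz":-193,"roll":-39.7,"grip":0.3},{"dx":300,"dy":-120,"dz":-193,"roll":-39.7,"grip":0.3},{"dx":317,"dy":-125.5,"dz":-193,"roll":-39.7,"grip":0.3},{"dx":317,"dy":-125.5,"dz":-170,"roll":-39.7,"grip":0.3},{"dx":317,"dy":-125.5,"dz":-140,"roll":-39.7,"grip":0.3},{"dx":317,"dy":-125.5,"dz":-120,"roll":-39.7,"grip":0.3},{"dx":317,"dy":-125.5,"dz":-120,"roll":-39.7,"grip":0.3}]' 25; python3 - <<'E'
from h import *
goto((.4459,.0718,.0735,101.8)); crop("side",200,150,310,270,5,"pics/s5.png")
E
```

```text
time: 7.98
ee_pos: [0.4445, 0.0715, 0.1243]
eef_rot: [-3.139, -0.0, 1.776]
force: [0.3, 0.4, -1.1]
finger_gap: 0.0493
gripper_force: 26.9
t 7.97 pos [0.4445 0.0715 0.1243] yaw 101.8 gap 0.0493 gf 26.9 F [ 0.3  0.4 -1.1]
(0.4459, 0.0718, 0.0735, 101.8) dx dy dz [ 0.1  1.5 50.8] roll -0.0
```

View pics/s5.png

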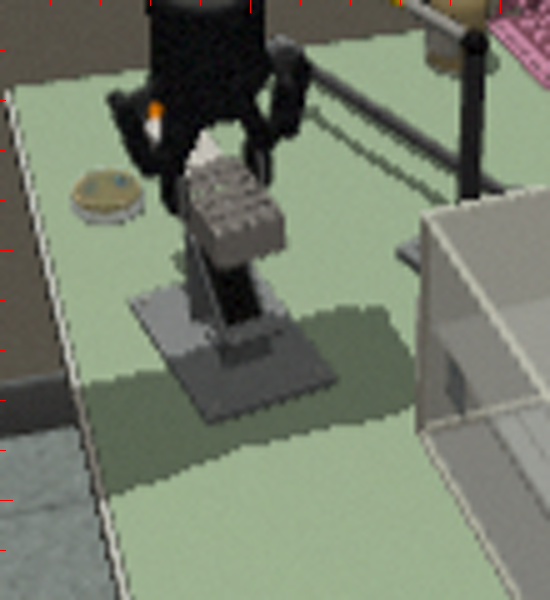

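The carrier is level above the bed, with its foot end overhanging the stop side at crop (240,235) and the tab behind the wrist at (155,110). Next I lower it in stages and watch the force.

```bash
cat >> h.py <<'E'
def orange(n="side"):
    im=eyes.snapshot(n); hsv=cv2.cvtColor(im,cv2.COLOR_BGR2HSV); m=cv2.inRange(hsv,(6,150,60),(16,255,255)); m[:80]=0
    k,l,s,c=cv2.connectedComponentsWithStats(m)
    for i in range(1,k):
        if s[i,4]>6: print(n,"orange",s[i],c[i].round(1))
E
python3 -m pendant '[{"dx":0,"dy":1,"dz":12,"roll":0,"grip":0.3},{"dx":0,"dy":1,"dz":20,"roll":0,"grip":0.3},{"dx":0,"dy":1,"dz":25,"roll":0,"grip":0.3},{"dx":0,"dy":1,"dz":30,"roll":0,"grip":0.3},{"dx":0,"dy":1,"dz":30,"roll":0,"grip":0.3}]' 25
python3 -c "
from h import *
orange();orange('top')"
python3 -m pendant '[{"dx":0,"dy":0,"dz":4,"roll":0,"grip":0.3},{"dx":0,"dy":0,"dz":8,"roll":0,"grip":0.3},{"dx":0,"dy":0,"dz":10,"roll":0,"grip":0.3},{"dx":0,"dy":0,"dz":10,"roll":0,"grip":0.3}]' 25
python3 -c "
from h import *
orange();orange('top')"
```

```text
time: 8.65
ee_pos: [0.4468, 0.0712, 0.0956]
eef_rot: [3.141, 0.001, 1.776]
force: [1.6, -4.2, 0.9]
finger_gap: 0.0498
gripper_force: 27.1
top orange [557 167   3   4   8] [558.2 169. ]
time: 9.25
ee_pos: [0.4472, 0.0704, 0.0882]
eef_rot: [3.139, 0.003, 1.775]
force: [-5.5, -14.2, 22.2]
finger_gap: 0.0494
gripper_force: 33.8
side orange [227 173   5   4  10] [229.  174.2]
top orange [557 167   3   4   7] [558.1 168.9]
```

```bash
python3 -m pendant '[{"dx":0,"dy":0,"dz":3,"roll":0,"grip":0.3},{"dx":0,"dy":0,"dz":6,"roll":0,"grip":0.3},{"dx":0,"dy":0,"dz":7,"roll":0,"grip":0.3},{"dx":0,"dy":0,"dz":7,"roll":0,"grip":0.3}]' 20
python3 -c "
from h import *
orange();print(robot.get_obs()['wrist_torque'])
o=robot.get_obs()['ee_pos'];h=np.array([-.2045,.979,0]);k=np.array([0,0,1])
for a in range(0,60,10):
  c,s=np.cos(np.radians(a)),np.sin(np.radians(a));print(a,proj('side',o+.011*k+.113*(c*h+s*k)))"
```

```text
time: 9.85
ee_pos: [0.4472, 0.0701, 0.0816]
eef_rot: [3.138, 0.004, 1.775]
force: [-6.9, -16.7, 26.7]
finger_gap: 0.0495
gripper_force: 39.2
side orange [228 170   4   8  17] [229.7 172.9]
[-2.747019    1.61653355  0.20920327]
0 [231.93890098 181.82945853]
10 [231.7660422  177.62129064]
20 [231.95940969 173.93629732]
30 [232.52607291 170.89216563]
40 [233.46397778 168.59886503]
50 [234.76039728 167.15402334]
```

It is turning as planned, now at about 20°. I'll keep lowering.

```bash
python3 -m pendant '[{"dx":0,"dy":0,"dz":3,"roll":0,"grip":0.3},{"dx":0,"dy":0,"dz":6,"roll":0,"grip":0.3},{"dx":0,"dy":0,"dz":8,"roll":0,"grip":0.3},{"dx":0,"dy":0,"dz":8,"roll":0,"grip":0.3}]' 20
python3 -c "
from h import *
orange();orange('top');print(robot.get_obs()['wrist_torque']); crop('side',200,150,310,270,5,'pics/s6.png')"
```

```text
time: 10.4
ee_pos: [0.4474, 0.0702, 0.0737]
eef_rot: [3.138, 0.004, 1.775]
force: [-7.9, -17.6, 28.0]
finger_gap: 0.0495
gripper_force: 46.9
side orange [229 168   3   8  17] [230.2 170.6]
top orange [557 167   3   4   8] [558.2 169. ]
[-2.67438979  1.46550863  0.20659487]
```

View pics/s6.png

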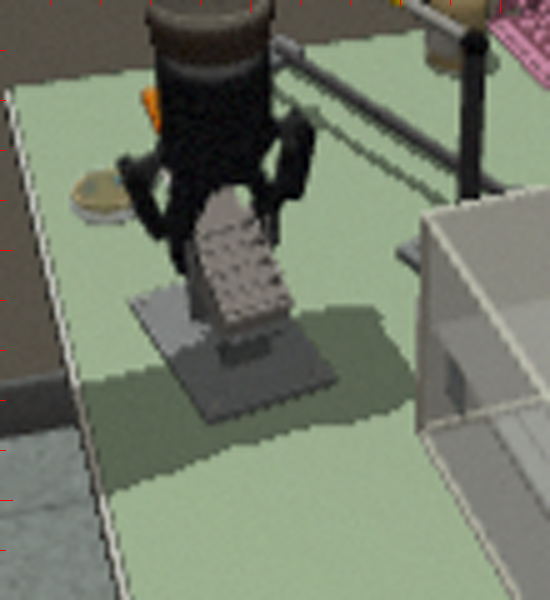

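```bash
python3 -m pendant '[{"dx":0,"dy":0,"dz":3,"roll":0,"grip":0.3},{"dx":0,"dy":0,"dz":6,"roll":0,"grip":0.3},{"dx":0,"dy":0,"dz":6,"roll":0,"grip":0.3}]' 20
python3 -c "
from h import *
orange()
c=np.array([.4463,.0698,0]);h=np.array([-.2045,.979,0]);k=np.array([0,0,1])
P=lambda a,b:((proj('side',c+a*h+b*k)-[200,150])*5).round(0)
print('foot top seated',P(-.0512,.0562),'tab end seated',P(-.03+.7071*(.168-.015),.035+.7071*(.183)), 'seat',P(-.03,.035),'bedtop',P(.041,.106))
o=robot.get_obs()['ee_pos']
for a in range(20,60,5):
  C,s=np.cos(np.radians(a)),np.sin(np.radians(a));q=o+.011*k-.055*(C*h+s*k)+.015*(-s*h+C*k);print(a,((proj('side',q)-[200,150])*5).round(),(q-c)@h,q[2])"
```

```text
time: 10.92
ee_pos: [0.4478, 0.0703, 0.0703]
eef_rot: [3.136, 0.004, 1.774]
force: [-15.7, -16.5, 50.4]
finger_gap: 0.0496
gripper_force: 51.5
side orange [229 167   3   7  14] [230.4 169.4]
foot top seated [253. 325.] tab end seated [171. 100.] seat [242. 331.] bedtop [196. 196.]
20 [258. 306.] -0.056594319417243674 0.07664258172737108
25 [257. 311.] -0.05596696148280652 0.07170891270830551
30 [257. 316.] -0.05491188091001686 0.06684868135526081
35 [256. 320.] -0.05343710749910867 0.06209887696352158
40 [255. 324.] -0.0515538651662315 0.05749564841251925
45 [254. 327.] -0.04927648652267139 0.05307402905103234
50 [253. 329.] -0.046622303795024606 0.048867670072248535
55 [251. 331.] -0.0436115169164879 0.04490858440786538
```

```bash
python3 -m pendant '[{"dx":0,"dy":0,"dz":-2,"roll":0,"grip":0.3},{"dx":0,"dy":0,"dz":-3,"roll":0,"grip":0.7},{"dx":0,"dy":0,"dz":-3,"roll":0,"grip":0.9},{"dx":0,"dy":0,"dz":-3,"roll":0,"grip":0.9},{"dx":-10,"dy":0,"dz":-20,"roll":0,"grip":0.9},{"dx":-30,"dy":0,"dz":-60,"roll":0,"grip":0.9},{"dx":-60,"dy":0,"dz":-110,"roll":0,"grip":0.9},{"dx":-60,"dy":0,"dz":-130,"roll":0,"grip":0.9},{"dx":-60,"dy":0,"dz":-130,"roll":0,"grip":0.9}]' 20
python3 -c "
from h import *
goto((.4463-.2045*.06,.0698+.979*.06,.25,101.8))
orange();orange('top')
c=np.array([.4463,.0698,0]);h=np.array([-.2045,.979,0]);k=np.array([0,0,1])
for s,z in ((.146,.015),(.168,.015),(.19,.015)):
  q=c+(-.03+.7071*(s-z))*h+(.035+.7071*(s+z))*k; print(q,proj('side',q),proj('top',q))"
```

```text
time: 12.1
ee_pos: [0.4594, 0.0124, 0.1964]
eef_rot: [3.138, 0.001, 1.775]
force: [0.2, 0.5, -1.4]
finger_gap: 0.077
gripper_force: 0.0
t 12.1 pos [0.4594 0.0124 0.1964] yaw 101.7 gap 0.077 gf 0.0 F [ 0.2  0.5 -1.4]
(0.43402999999999997, 0.12854, 0.25, 101.8) dx dy dz [118.8  -1.1 -53.6] roll -0.1
top orange [557 167   3   4   7] [558.1 168.9]
top orange [204 224  12   8  71] [209.5 227.6]
[0.43349214 0.13111487 0.1488431 ] [236.15659732 175.99421927] [217.16451745 226.3427194 ]
[0.4303109  0.14634439 0.1643993 ] [234.15958934 170.04386883] [211.78230857 227.08688826]
[0.42712966 0.16157391 0.1799555 ] [232.16558222 164.10205215] [206.26987571 227.84920588]
```

The top view shows the tab at (209.5,227.6). The prediction for a seated 45° lean is (211.8,227.1), so the carrier is in the cradle and released. Next I take it by the tab.

```bash
python3 -m pendant '[{"dx":0,"dy":0,"dz":-50,"roll":0,"grip":0.6},{"dx":50,"dy":0,"dz":-54,"roll":0,"grip":0.6},{"dx":110,"dy":0,"dz":-54,"roll":0,"grip":0.6},{"dx":141,"dy":-1,"dz":-54,"roll":0,"grip":0.6},{"dx":141,"dy":-1,"dz":-54,"roll":0,"grip":0.6},{"dx":141,"dy":-1,"dz":-20,"roll":0,"grip":0.6},{"dx":141,"dy":-1,"dz":20,"roll":0,"grip":0.6},{"dx":141,"dy":-1,"dz":43,"roll":0,"grip":0.6},{"dx":141,"dy":-1,"dz":43,"roll":0,"grip":0.6}]' 20
python3 -c "
from h import *
goto((.4295,.150,.152,101.8)); orange()"
python3 -m pendant '[{"dx":0,"dy":0,"dz":0,"roll":0,"grip":0.3},{"dx":0,"dy":0,"dz":0,"roll":0,"grip":0.1},{"dx":0,"dy":0,"dz":0,"roll":0,"grip":0},{"dx":0,"dy":0,"dz":0,"roll":0,"grip":0}]' 20
python3 -c "
from h import *
goto((.4295,.150,.152,101.8));orange()"
```

```text
time: 13.32
ee_pos: [0.4277, 0.1498, 0.1491]
eef_rot: [-3.137, 0.001, 1.776]
force: [-0.3, -0.3, -0.1]
finger_gap: 0.0512
gripper_force: 0.0
t 13.32 pos [0.4277 0.1498 0.1491] yaw 101.7 gap 0.0512 gf 0.0 F [-0.3 -0.3 -0.1]
(0.4295, 0.15, 0.152, 101.8) dx dy dz [-0.2  1.8 -2.9] roll -0.1
side orange [229 166  10  11  67] [233.6 171.1]
time: 13.88
ee_pos: [0.4292, 0.1512, 0.1519]
eef_rot: [3.14, -0.001, 1.776]
force: [-0.1, 2.1, 3.2]
finger_gap: 0.0229
gripper_force: 20.8
t 13.88 pos [0.4292 0.1512 0.1519] yaw 101.8 gap 0.0229 gf 20.8 F [-0.1  2.1  3.2]
(0.4295, 0.15, 0.152, 101.8) dx dy dz [-1.2  0.1 -0.1] roll -0.0
side orange [232 166   6  11  50] [234.  171.6]
```

Gripped on the tab. I'll swing the carrier upright, pivoting its foot in the cradle corner.

```bash
python3 -m pendant '[{"dx":-9,"dy":0,"dz":-9,"roll":0,"grip":0},{"dx":-20,"dy":0,"dz":-18,"roll":0,"grip":0},{"dx":-31.5,"dy":0,"dz":-27,"roll":0,"grip":0},{"dx":-43,"dy":0,"dz":-34,"roll":0,"grip":0},{"dx":-55,"dy":0,"dz":-40,"roll":0,"grip":0},{"dx":-68,"dy":0,"dz":-45,"roll":0,"grip":0},{"dx":-81,"dy":0,"dz":-49,"roll":0,"grip":0},{"dx":-94,"dy":0,"dz":-51,"roll":0,"grip":0}]' 20
python3 -c "
from h import *
orange()"
python3 -m pendant '[{"dx":-14,"dy":0,"dz":-1,"roll":0,"grip":0},{"dx":-25,"dy":0,"dz":-1,"roll":0,"grip":0},{"dx":-25,"dy":0,"dz":-1,"roll":0,"grip":0}]' 20
python3 -c "
from h import *
goto((.4463-.2045*-.03,.0698+.979*-.03,.3,25.5)); orange(); crop('side',190,120,310,270,4,'pics/s7.png')"
```

```text
time: 14.92
ee_pos: [0.449, 0.0594, 0.205]
eef_rot: [3.137, -0.002, 1.777]
force: [-1.3, 7.1, 18.1]
finger_gap: 0.0224
gripper_force: 18.3
side orange [241 163   6  14  61] [243.5 169.6]
time: 15.35
ee_pos: [0.4534, 0.0336, 0.2043]
eef_rot: [3.14, 0.001, 1.775]
force: [-0.9, -0.2, 0.1]
finger_gap: 0.0038
gripper_force: 0.0
t 15.35 pos [0.4534 0.0336 0.2043] yaw 101.7 gap 0.0038 gf 0.0 F [-0.9 -0.2  0.1]
(0.452435, 0.04043000000000001, 0.3, 25.5) dx dy dz [  6.8   0.6 -95.7] roll 76.2
side orange [235 166   8  13  58] [238.6 172.5]
```

```bash
python3 -m pendant '[{"dx":-20,"dy":0,"dz":-60,"roll":0,"grip":0.3},{"dx":-30,"dy":0,"dz":-90,"roll":0,"grip":0.6},{"dx":-30,"dy":0,"dz":-90,"roll":0,"grip":0.6},{"dx":-30,"dy":0,"dz":-90,"roll":0,"grip":0.6}]' 20
python3 -c "
from h import *
orange();orange('top')"
```

```text
time: 15.95
ee_pos: [0.459, 0.0051, 0.2921]
eef_rot: [-3.14, -0.0, 1.776]
force: [-0.1, 0.1, -0.2]
finger_gap: 0.0512
gripper_force: 0.0
side orange [234 181   7   3  11] [237.  182.1]
top orange [556 167   4   4   8] [557.9 168.9]
top orange [204 220   8   4   9] [207.9 220.9]
```

```bash
python3 -m pendant '[{"dx":-60,"dy":0,"dz":0,"roll":0,"grip":0.6},{"dx":-120,"dy":0,"dz":0,"roll":0,"grip":0.6},{"dx":-160,"dy":0,"dz":0,"roll":0,"grip":0.6},{"dx":-160,"dy":0,"dz":0,"roll":0,"grip":0.6}]' 20
python3 -c "
from h import *
orange();orange('top')
crop('side',200,150,290,250,5,'pics/a.png');crop('top',170,190,290,260,4,'pics/b.png')
a=cv2.imread('pics/a.png');b=cv2.imread('pics/b.png');print(a.shape,b.shape)
import numpy as np
c=np.zeros((500,800,3),np.uint8);c[:,:320]=a[:,:320];c[:280,320:]=b[:,:480];cv2.imwrite('pics/ab.png',c)"
```

```text
time: 16.55
ee_pos: [0.4917, -0.1535, 0.2915]
eef_rot: [-3.139, -0.001, 1.773]
force: [0.1, -0.1, 0.8]
finger_gap: 0.0512
gripper_force: 0.0
side orange [244 179   7   6  26] [247.3 180.7]
top orange [556 167   4   4   9] [558.  169.1]
(500, 450, 3) (280, 480, 3)
```

View pics/ab.png

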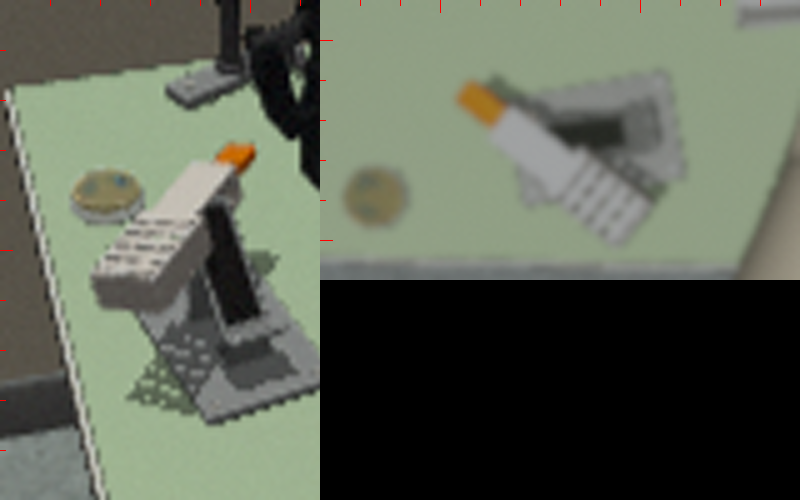

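The carrier slipped from the tab and now lies askew across the cradle. Top view: tab at px (210.5,215.8), basket end at (249,246). Side view: tab at (247.2,181.4), basket end at (225,207). I'll triangulate, and check it is at rest.

```bash
cat > /dev/null; python3 - <<'E'
from h import *
np.set_printoptions(precision=4,suppress=True)
t=two(("top",210.5,215.8),("side",247.2,181.4)); f=two(("top",249.2,246.2),("side",225.,207.))
print(t,f, np.linalg.norm(t[0]-f[0]))
def seg():
    for n in("side","top"):
        im=eyes.snapshot(n); hsv=cv2.cvtColor(im,cv2.COLOR_BGR2HSV); m=cv2.inRange(hsv,(5,110,50),(22,255,255))
        box=(200,150,300,270) if n=="side" else (170,190,290,262)
        ys,xs=np.nonzero(m); k=(xs>box[0])&(xs<box[2])&(ys>box[1])&(ys<box[3])
        print(n,k.sum(),xs[k].mean(),ys[k].mean())
seg();seg()
E
```

```text
(array([0.4736, 0.1608, 0.0986]), np.float64(0.007007512616154778)) (array([0.3715, 0.027 , 0.1037]), np.float64(0.002818365179822204)) 0.16836146415455452
side 32 246.8125 180.9375
top 76 209.97368421052633 215.35526315789474
side 32 246.8125 180.9375
top 76 209.97368421052633 215.35526315789474
```

It is at rest and level. The bed's top edge sits in its hook gap, at z ≈ 0.10 and yaw ≈ 53°. I'll regrip it by the basket and repeat the cradle placement.

```bash
python3 -c "
from h import *
goto((.402,.067,.16,52.7),(.402,.067,.078,52.7))"
```

```text
t 16.95 pos [ 0.4918 -0.1508  0.2935] yaw 101.8 gap 0.051 gf 0.0 F [-0.3  0.3  0.2]
(0.402, 0.067, 0.16, 52.7) dx dy dz [231.6 -43.2 133.4] roll 49.1
(0.402, 0.067, 0.078, 52.7) dx dy dz [231.6 -43.3 215.4] roll 49.1
```

```bash
python3 -m pendant '[{"dx":60,"dy":-10,"dz":40,"roll":10,"grip":0.9},{"dx":120,"dy":-20,"dz":80,"roll":20,"grip":0.9},{"dx":180,"dy":-30,"dz":110,"roll":30,"grip":0.9},{"dx":232,"dy":-43,"dz":133,"roll":40,"grip":0.9},{"dx":232,"dy":-43,"dz":133,"roll":49,"grip":0.9},{"dx":232,"dy":-43,"dz":133,"roll":49,"grip":0.9},{"dx":232,"dy":-43,"dz":133,"roll":49,"grip":0.9},{"dx":232,"dy":-43,"dz":180,"roll":49,"grip":0.9},{"dx":232,"dy":-43,"dz":215,"roll":49,"grip":0.9},{"dx":232,"dy":-43,"dz":215,"roll":49,"grip":0.9},{"dx":232,"dy":-43,"dz":215,"roll":49,"grip":0.5},{"dx":232,"dy":-43,"dz":215,"roll":49,"grip":0.3},{"dx":232,"dy":-43,"dz":215,"roll":49,"grip":0.3},{"dx":232,"dy":-43,"dz":215,"roll":49,"grip":0.3}]' 25
python3 -c "
from h import *
goto((.4459,.0718,.2,101.8))"
```

```text
time: 18.7
ee_pos: [0.4031, 0.0667, 0.0792]
eef_rot: [3.14, -0.001, 0.921]
force: [0.8, -1.5, 4.1]
finger_gap: 0.0531
gripper_force: 26.1
t 18.7 pos [0.4031 0.0667 0.0792] yaw 52.8 gap 0.0531 gf 26.1 F [ 0.8 -1.5  4.1]
(0.4459, 0.0718, 0.2, 101.8) dx dy dz [  30.1   31.2 -120.7] roll -49.0
```

```bash
python3 -m pendant '[{"dx":0,"dy":0,"dz":-20,"roll":0,"grip":0.3},{"dx":0,"dy":0,"dz":-60,"roll":0,"grip":0.3},{"dx":0,"dy":0,"dz":-100,"roll":0,"grip":0.3},{"dx":0,"dy":0,"dz":-120,"roll":-9,"grip":0.3},{"dx":10,"dy":10,"dz":-120,"roll":-18,"grip":0.3},{"dx":20,"dy":20,"dz":-120,"roll":-27,"grip":0.3},{"dx":30,"dy":31,"dz":-120,"roll":-36,"grip":0.3},{"dx":30,"dy":31,"dz":-120,"roll":-45,"grip":0.3},{"dx":30,"dy":31,"dz":-120,"roll":-49,"grip":0.3},{"dx":30,"dy":31,"dz":-120,"roll":-49,"grip":0.3}]' 25
cat >> h.py <<'E'
def tabpos(show=True):
    P=[]
    for n,box in(("side",(200,110,300,300)),("top",(130,150,290,262))):
        im=eyes.snapshot(n); m=cv2.inRange(cv2.cvtColor(im,cv2.COLOR_BGR2HSV),(5,110,50),(22,255,255))
        z=np.zeros_like(m); z[box[1]:box[3],box[0]:box[2]]=m[box[1]:box[3],box[0]:box[2]]
        k,l,s,c=cv2.connectedComponentsWithStats(z); L=[(s[i].tolist(),c[i].round(1).tolist()) for i in range(1,k) if s[i,4]>5]; print(n,L)
        if L: P.append((n,*max(L,key=lambda q:q[0][4])[1]))
    if len(P)==2: print("tab",two(*P))
E
python3 -c "
from h import *
goto((.4459,.0718,.1,101.8)); tabpos()"
```

```text
time: 19.95
ee_pos: [0.4452, 0.0719, 0.198]
eef_rot: [-3.141, -0.0, 1.776]
force: [-0.1, 1.0, -2.3]
finger_gap: 0.0498
gripper_force: 45.0
t 19.95 pos [0.4452 0.0719 0.198 ] yaw 101.7 gap 0.0498 gf 45.0 F [-0.1  1.  -2.3]
(0.4459, 0.0718, 0.1, 101.8) dx dy dz [-0.3  0.8 98. ] roll -0.1
side [([225, 188, 3, 5, 11], [226.1, 190.0])]
top []
```

```bash
cat >> h.py <<'E'
def pred(L=.118,b=.011,az=101.8):
    o=robot.get_obs()['ee_pos'];h=np.array([np.cos(np.radians(az)),np.sin(np.radians(az)),0]);k=np.array([0,0,1])
    for a in range(-40,60,10):
        c,s=np.cos(np.radians(a)),np.sin(np.radians(a)); T=o+b*k+L*(c*h+s*k); F=o+b*k-(.168-L)*(c*h+s*k)+.015*(-s*h+c*k)
        print(a,"tab",proj('side',T).round(),proj('top',T).round(),"foot",proj('side',F).round(),proj('top',F).round())
E
python3 - <<'E'
from h import *
pred()
im=eyes.snapshot("side"); print(cv2.cvtColor(im,cv2.COLOR_BGR2HSV)[188:193,222:232].tolist()[::2])
g=cv2.cvtColor(im,cv2.COLOR_BGR2GRAY)
for v in range(150,200,3): print(v,g[v,215:265:3])
E
```

```text
-40 tab [233. 175.] [209. 228.] foot [245. 163.] [242. 220.]
-30 tab [231. 170.] [204. 229.] foot [246. 165.] [244. 220.]
-20 tab [230. 164.] [201. 229.] foot [247. 168.] [246. 220.]
-10 tab [229. 159.] [198. 229.] foot [248. 171.] [248. 219.]
0 tab [229. 153.] [196. 229.] foot [248. 174.] [249. 219.]
10 tab [228. 148.] [196. 229.] foot [248. 176.] [250. 219.]
20 tab [228. 144.] [196. 229.] foot [249. 179.] [250. 219.]
30 tab [229. 140.] [198. 228.] foot [249. 181.] [250. 220.]
40 tab [230. 137.] [201. 227.] foot [248. 183.] [249. 220.]
50 tab [231. 135.] [205. 226.] foot [248. 184.] [248. 220.]
[[[24, 86, 130], [25, 79, 129], [26, 82, 127], [26, 81, 129], [16, 142, 133], [12, 38, 87], [17, 23, 174], [13, 22, 105], [18, 12, 108], [19, 19, 109]], [[26, 88, 128], [25, 76, 135], [24, 69, 141], [15, 146, 129], [14, 254, 174], [13, 178, 99], [19, 19, 107], [15, 23, 68], [12, 21, 60], [15, 65, 63]], [[26, 38, 113], [33, 18, 125], [54, 9, 137], [21, 33, 101], [13, 103, 94], [19, 68, 94], [41, 49, 89], [45, 46, 156], [45, 50, 159], [48, 45, 175]]]
150 [83 81 36 27 33 16  9  8 14  9 13 16 77 
[... 462 characters left out ...]
2 114 112 112  90 163 151 116 117]
174 [164 165 164 163 163 148  38  47 113 113 112  88 153 164 164 151 101]
177 [164 165 164 163 163  83  85  65  90  68  75 100 163 166 164 164 163]
180 [163 163 162 165 163  82  83  64  84  62  91 163 164 164 163 163 165]
183 [164 165 160 169  64  83  82  53 123 153 164 166 163 163 163 162 164]
186 [157 109 118  92 162 114 109 113 135 163 164 164 164 164 163 163 164]
189 [147 117 120 121  73  66  59 100 163 132 130 164 162 163 165 162 163]
192 [132 112  99 135  86 151 163  79  32  13  45 164 162 165 162 163 165]
195 [165 152 157 150 163 166 165 138  24  17  13 160 166 165 162 164 164]
198 [164 164 165 164 164 166 165 157  43  12  18 113 163 163 164 163 164]
```

```bash
python3 - <<'E'
from h import *
o=robot.get_obs()['ee_pos'];k=np.array([0,0,1])
for az in(92,102,112):
  h=np.array([np.cos(np.radians(az)),np.sin(np.radians(az)),0])
  for L in(.105,.118):
    print(az,L,[(a,*proj('side',o+.011*k+L*(np.cos(np.radians(a))*h+np.sin(np.radians(a))*k)).round()) for a in range(-100,-30,10)])
im=eyes.snapshot("side").astype(int)
m=(im.max(2)-im.min(2)<14)&(im.max(2)>100)
for v in range(155,196,2): 
    x=np.nonzero(m[v,222:262])[0]+222; print(v,x.tolist() if len(x)<12 else (x[0],x[-1],len(x)))
print(robot.get_obs()['wrist_torque'],-cam('side')[1].T@cam('side')[2])
E
```

```text
92 0.105 [(-100, np.float64(245.0), np.float64(198.0)), (-90, np.float64(244.0), np.float64(196.0)), (-80, np.float64(242.0), np.float64(192.0)), (-70, np.float64(241.0), np.float64(188.0)), (-60, np.float64(240.0), np.float64(184.0)), (-50, np.float64(239.0), np.float64(179.0)), (-40, np.float64(238.0), np.float64(174.0))]
92 0.118 [(-100, np.float64(245.0), np.float64(202.0)), (-90, np.float64(244.0), np.float64(199.0)), (-80, np.float64(242.0), np.float64(195.0)), (-70, np.float64(241.0), np.float64(190.0)), (-60, np.float64(240.0), np.float64(185.0)), (-50, np.float64(238.0), np.float64(180.0)), (-40, np.float64(237.0), np.float64(175.0))]
102 0.105 [(-100, np.float64(246.0), np.float64(198.0)), (-90, np.float64(244.0), np.float64(196.0)), (-80, np.float64(241.0), np.float64(192.0)), (-70, np.float64(239.0), np.float64(189.0)), (-60, np.float64(237.0), np.float64(184.0)), (-50, np.float64(235.0), np.float64(180.0)), (-40, np.float64(234.0), np.float64(175.0))]
102 0.118 [(-100, np.float64(246.0), np.float64(201.0)), (-90, np.float64(244.0), np.float64(199.0)), (-80, np.float64(24
[... 703 characters left out ...]
, np.float64(191.0)), (-60, np.float64(234.0), np.float64(187.0)), (-50, np.float64(231.0), np.float64(182.0)), (-40, np.float64(229.0), np.float64(177.0))]
155 []
157 []
159 [259]
161 [254, 255]
163 [241, 242]
165 [237, 238, 239, 240, 241, 242, 243, 244, 245, 246]
167 (np.int64(237), np.int64(248), 12)
169 (np.int64(237), np.int64(249), 13)
171 (np.int64(237), np.int64(250), 14)
173 (np.int64(237), np.int64(250), 13)
175 [238, 239, 240, 241, 248]
177 []
179 [245]
181 []
183 [226]
185 [227, 228, 229, 230, 231, 232, 233, 234, 235]
187 [227, 229, 230, 232, 233, 234]
189 [228, 243]
191 []
193 [222, 223, 224, 225]
195 []
[-0.06514058 -0.04600687 -0.0081607 ] [ 0.2622333  -0.97843538  0.89990435]
```

The tab is visible low in the side view at (226,190), so the carrier tipped tab-down in the grip. I'll carry it back over the free bench area, turned for a clearer view.

```bash
python3 -c "
from h import *
goto((.38,-.26,.22,20))"
```

```text
t 20.15 pos [0.4452 0.0719 0.1982] yaw 101.7 gap 0.0495 gf 45.0 F [-0.1  1.3 -1.4]
(0.38, -0.26, 0.22, 20) dx dy dz [-311.8 -131.1  -21.8] roll 81.7
```

```bash
python3 -m pendant '[{"dx":-40,"dy":-15,"dz":-22,"roll":0,"grip":0.3},{"dx":-90,"dy":-40,"dz":-22,"roll":8,"grip":0.3},{"dx":-140,"dy":-60,"dz":-22,"roll":18,"grip":0.3},{"dx":-190,"dy":-80,"dz":-22,"roll":28,"grip":0.3},{"dx":-240,"dy":-100,"dz":-22,"roll":38,"grip":0.3},{"dx":-280,"dy":-120,"dz":-22,"roll":48,"grip":0.3},{"dx":-312,"dy":-131,"dz":-22,"roll":58,"grip":0.3},{"dx":-312,"dy":-131,"dz":-22,"roll":68,"grip":0.3},{"dx":-312,"dy":-131,"dz":-22,"roll":78,"grip":0.3},{"dx":-312,"dy":-131,"dz":-22,"roll":82,"grip":0.3},{"dx":-312,"dy":-131,"dz":-22,"roll":82,"grip":0.3}]' 30
python3 - <<'E'
from h import *
goto((.38,-.26,.22,20))
P=[]
for n in("side","top"):
    im=eyes.snapshot(n); cv2.imwrite(f"pics/x_{n}.png",im); m=cv2.inRange(cv2.cvtColor(im,cv2.COLOR_BGR2HSV),(5,110,50),(22,255,255))
    k,l,s,c=cv2.connectedComponentsWithStats(m)
    print(n,[(s[i].tolist(),c[i].round(1).tolist()) for i in range(1,k) if s[i,4]>5 and s[i,1]>120])
o=robot.get_obs()['ee_pos'];k=np.array([0,0,1]);h=np.array([np.cos(.35),np.sin(.35),0])
for a in range(-90,20,15):
    q=o+.011*k+.118*(np.cos(np.radians(a))*h+np.sin(np.radians(a))*k); print(a,proj('side',q).round(),proj('top',q).round())
E
```

```text
time: 21.52
ee_pos: [0.3805, -0.2603, 0.2202]
eef_rot: [-3.141, 0.0, 0.345]
force: [-0.9, 0.5, -0.7]
finger_gap: 0.0495
gripper_force: 45.0
t 21.52 pos [ 0.3805 -0.2603  0.2202] yaw 19.8 gap 0.0495 gf 45.0 F [-0.9  0.5 -0.7]
(0.38, -0.26, 0.22, 20) dx dy dz [-0.4 -0.5  0.2] roll -0.2
side [([332, 154, 13, 16, 52], [338.4, 161.6]), ([439, 213, 3, 3, 7], [440.0, 214.1]), ([270, 252, 6, 5, 20], [272.8, 254.2]), ([344, 322, 24, 15, 86], [355.9, 328.1]), ([357, 323, 5, 4, 7], [358.7, 324.4]), ([365, 336, 4, 8, 14], [366.8, 339.3]), ([334, 338, 5, 7, 11], [335.2, 341.5]), ([336, 344, 5, 7, 13], [337.8, 347.2]), ([360, 349, 7, 6, 13], [363.2, 351.2]), ([340, 350, 9, 6, 14], [343.4, 352.6]), ([349, 351, 14, 7, 30], [354.7, 354.3])]
top [([549, 160, 11, 16, 110], [555.2, 167.9]), ([316, 216, 8, 6, 32], [319.4, 218.5])]
-90 [245. 267.] [335. 245.]
-75 [254. 261.] [332. 236.]
-60 [263. 254.] [330. 228.]
-45 [270. 245.] [328. 221.]
-30 [276. 236.] [327. 215.]
-15 [279. 227.] [327. 211.]
0 [280. 218.] [328. 209.]
15 [279. 210.] [330. 210.]
```

```bash
python3 - <<'E'
from h import *
np.set_printoptions(precision=4,suppress=True)
p,e=two(("side",272.8,254.2),("top",319.4,218.5)); o=robot.get_obs()['ee_pos']+[0,0,.011]; print(p,e,np.linalg.norm(p-o)); d=p-o
R=Ro.from_euler('xyz',robot.get_obs()['eef_rot']).as_matrix(); print("rel in tool",R.T@d)
im=cv2.imread("pics/x_side.png")
g=cv2.cvtColor(im,cv2.COLOR_BGR2HSV)
for n,(x0,x1,y0,y1) in {"side":(215,290,205,265)}.items():
    w=(g[:,:,1]<40)&(g[:,:,2]>85)
    for v in range(y0,y1,3): 
        x=np.nonzero(w[v,x0:x1])[0]+x0; print(v,x.min() if len(x) else None,x.max() if len(x) else None,len(x))
E
```

```text
[ 0.4711 -0.2106  0.0883] 0.003262821021522763 0.17634065544008118
rel in tool [ 0.102 -0.016  0.143]
205 284 289 6
208 230 289 9
211 226 289 11
214 254 289 12
217 230 289 14
220 261 289 10
223 215 289 13
226 215 289 13
229 215 289 16
232 216 289 19
235 216 289 20
238 215 289 24
241 215 289 22
244 215 289 18
247 215 289 12
250 215 273 18
253 215 270 19
256 215 268 11
259 215 223 8
262 215 224 10
```

The tab triangulates to 176 mm from the grip at −54°, so the fingers hold the foot end. I'll lower it in the free area so the tab slides on the bench and it lies flat, then release.

```bash
python3 -c "
from h import *
goto((.365,-.305,.22,62),(.365,-.305,.010,62))"
```

```text
t 21.62 pos [ 0.3806 -0.2603  0.2203] yaw 19.8 gap 0.0495 gf 45.0 F [-0.2  0.1 -1.2]
(0.365, -0.305, 0.22, 62) dx dy dz [-29.8  36.8   0.3] roll -42.2
(0.365, -0.305, 0.01, 62) dx dy dz [-29.8  36.8 210.3] roll -42.2
```

```bash
python3 -m pendant '[{"dx":-10,"dy":12,"dz":0,"roll":-10,"grip":0.3},{"dx":-20,"dy":24,"dz":0,"roll":-20,"grip":0.3},{"dx":-30,"dy":37,"dz":10,"roll":-30,"grip":0.3},{"dx":-30,"dy":37,"dz":30,"roll":-40,"grip":0.3},{"dx":-30,"dy":37,"dz":60,"roll":-42,"grip":0.3},{"dx":-30,"dy":37,"dz":80,"roll":-42,"grip":0.3},{"dx":-30,"dy":37,"dz":100,"roll":-42,"grip":0.3},{"dx":-30,"dy":37,"dz":120,"roll":-42,"grip":0.3},{"dx":-30,"dy":37,"dz":135,"roll":-42,"grip":0.3},{"dx":-30,"dy":37,"dz":150,"roll":-42,"grip":0.3},{"dx":-30,"dy":37,"dz":165,"roll":-42,"grip":0.3}]' 20
python3 -m pendant '[{"dx":0,"dy":0,"dz":12,"roll":0,"grip":0.3},{"dx":0,"dy":0,"dz":22,"roll":0,"grip":0.3},{"dx":0,"dy":0,"dz":32,"roll":0,"grip":0.3},{"dx":0,"dy":0,"dz":36,"roll":0,"grip":0.3},{"dx":0,"dy":0,"dz":36,"roll":0,"grip":0.3}]' 20
python3 - <<'E'
from h import *
np.set_printoptions(precision=4,suppress=True)
goto((.365,-.305,.010,62)); 
for n in("side","top"):
    im=eyes.snapshot(n); m=cv2.inRange(cv2.cvtColor(im,cv2.COLOR_BGR2HSV),(5,110,50),(22,255,255))
    k,l,s,c=cv2.connectedComponentsWithStats(m)
    for i in range(1,k):
        if s[i,4]>15 and s[i,1]>120: print(n,s[i],c[i].round(1),at(n,*c[i],.02))
E
```

```text
time: 23.0
ee_pos: [0.365, -0.3054, 0.0547]
eef_rot: [3.141, 0.0, 1.078]
force: [-1.0, -1.7, 2.4]
finger_gap: 0.0496
gripper_force: 23.9
time: 23.62
ee_pos: [0.3649, -0.3051, 0.0191]
eef_rot: [-3.141, -0.0, 1.078]
force: [-0.0, 0.3, 0.2]
finger_gap: 0.0493
gripper_force: 24.0
t 23.62 pos [ 0.3649 -0.3051  0.0191] yaw 61.8 gap 0.0493 gf 24.0 F [-0.   0.3  0.2]
(0.365, -0.305, 0.01, 62) dx dy dz [0.1 0.1 9.1] roll -0.2
side [332 154  13  16  51] [338.2 161.4] [0.9097 0.3176 0.02  ]
side [256 257   9   7  54] [260.2 260. ] [ 0.4456 -0.1601  0.02  ]
side [345 322  21  11  70] [354.9 326.8] [ 0.6301 -0.462   0.02  ]
side [335 326   8  10  18] [339.2 330.2] [ 0.5857 -0.4606  0.02  ]
side [334 340   5   6  17] [335.8 342.4] [ 0.5634 -0.4916  0.02  ]
side [342 350  15   8  50] [349.1 353.8] [ 0.583  -0.5301  0.02  ]
top [549 160  11  16 107] [555.3 167.9] [ 0.6745 -1.0644  0.02  ]
top [298 223  11   9  66] [303. 227.] [ 0.4413 -0.1595  0.02  ]
```

It is flat again: the tab is at (0.443,−0.160) and the tool at (0.365,−0.305), 165 mm apart. I'll release, shift 50 mm towards the tab and regrip the basket.

```bash
python3 -m pendant '[{"dx":0,"dy":0,"dz":8,"roll":0,"grip":0.3},{"dx":0,"dy":0,"dz":11,"roll":0,"grip":0.3},{"dx":0,"dy":0,"dz":11,"roll":0,"grip":0.7},{"dx":0,"dy":0,"dz":11,"roll":0,"grip":0.9},{"dx":0,"dy":0,"dz":-20,"roll":0,"grip":0.9},{"dx":25,"dy":0,"dz":-32,"roll":0,"grip":0.9},{"dx":50,"dy":0,"dz":-32,"roll":0,"grip":0.9},{"dx":50,"dy":0,"dz":-10,"roll":0,"grip":0.9},{"dx":50,"dy":0,"dz":13,"roll":0,"grip":0.9},{"dx":50,"dy":0,"dz":13,"roll":0,"grip":0.9},{"dx":50,"dy":0,"dz":13,"roll":0,"grip":0.5},{"dx":50,"dy":0,"dz":13,"roll":0,"grip":0.3},{"dx":50,"dy":0,"dz":13,"roll":0,"grip":0.3}]' 25; python3 - <<'E'
from h import *
np.set_printoptions(precision=4,suppress=True)
goto((.4459,.0718,.2,101.8),(.4459,.0718,.124,101.8)); 
for n in("side","top"):
    im=eyes.snapshot(n); m=cv2.inRange(cv2.cvtColor(im,cv2.COLOR_BGR2HSV),(5,110,50),(22,255,255))
    k,l,s,c=cv2.connectedComponentsWithStats(m)
    for i in range(1,k):
        if s[i,4]>15 and s[i,1]>210 and s[i,0]<320: print(n,s[i],c[i].round(1),at(n,*c[i],.02))
E
```

```text
time: 25.35
ee_pos: [0.3891, -0.2617, 0.0075]
eef_rot: [3.14, 0.0, 1.078]
force: [-2.0, 0.5, 6.0]
finger_gap: 0.0493
gripper_force: 27.9
t 25.35 pos [ 0.3891 -0.2617  0.0075] yaw 61.7 gap 0.0493 gf 27.9 F [-2.   0.5  6. ]
(0.4459, 0.0718, 0.2, 101.8) dx dy dz [ 320.6 -107.5 -192.8] roll -40.1
(0.4459, 0.0718, 0.124, 101.8) dx dy dz [ 320.6 -107.6 -116.8] roll -40.1
side [262 256   3   8  20] [262.8 259.3] [ 0.4542 -0.1595  0.02  ]
top [298 222  12  10  68] [303.1 226.7] [ 0.4421 -0.1598  0.02  ]
```

```bash
python3 -m pendant '[{"dx":0,"dy":0,"dz":-40,"roll":0,"grip":0.3},{"dx":0,"dy":0,"dz":-100,"roll":0,"grip":0.3},{"dx":0,"dy":0,"dz":-150,"roll":0,"grip":0.3},{"dx":40,"dy":-15,"dz":-180,"roll":-8,"grip":0.3},{"dx":90,"dy":-30,"dz":-193,"roll":-16,"grip":0.3},{"dx":145,"dy":-50,"dz":-193,"roll":-24,"grip":0.3},{"dx":200,"dy":-70,"dz":-193,"roll":-32,"grip":0.3},{"dx":255,"dy":-85,"dz":-193,"roll":-40,"grip":0.3},{"dx":300,"dy":-100,"dz":-193,"roll":-40,"grip":0.3},{"dx":320,"dy":-106.5,"dz":-190,"roll":-40,"grip":0.3},{"dx":320,"dy":-106.5,"dz":-160,"roll":-40,"grip":0.3},{"dx":320,"dy":-106.5,"dz":-120,"roll":-40,"grip":0.3},{"dx":320,"dy":-106.5,"dz":-100,"roll":-40,"grip":0.3},{"dx":320,"dy":-106.5,"dz":-90,"roll":-40,"grip":0.3},{"dx":320,"dy":-106.5,"dz":-90,"roll":-40,"grip":0.3}]' 20; python3 - <<'E'
from h import *
goto((.4459,.0718,.0737,101.8)); orange()
E
```

```text
time: 27.32
ee_pos: [0.446, 0.0701, 0.0968]
eef_rot: [-3.141, 0.002, 1.775]
force: [-1.3, -4.3, -0.4]
finger_gap: 0.0491
gripper_force: 28.7
t 27.32 pos [0.446  0.0701 0.0968] yaw 101.7 gap 0.0491 gf 28.7 F [-1.3 -4.3 -0.4]
(0.4459, 0.0718, 0.0737, 101.8) dx dy dz [ 1.7  0.2 23.1] roll -0.1
side orange [227 173   4   3   8] [228.1 173.6]
```

```bash
python3 -m pendant '[{"dx":0,"dy":0,"dz":5,"roll":0,"grip":0.3},{"dx":0,"dy":0,"dz":10,"roll":0,"grip":0.3},{"dx":0,"dy":0,"dz":14,"roll":0,"grip":0.3},{"dx":0,"dy":0,"dz":18,"roll":0,"grip":0.3},{"dx":0,"dy":0,"dz":22,"roll":0,"grip":0.3},{"dx":0,"dy":0,"dz":25,"roll":0,"grip":0.3},{"dx":0,"dy":0,"dz":25,"roll":0,"grip":0.3}]' 20
python3 -c "
from h import *
orange()"
python3 -m pendant '[{"dx":0,"dy":0,"dz":-2,"roll":0,"grip":0.5},{"dx":0,"dy":0,"dz":-3,"roll":0,"grip":0.9},{"dx":0,"dy":0,"dz":-3,"roll":0,"grip":0.9},{"dx":0,"dy":0,"dz":-3,"roll":0,"grip":0.9},{"dx":-10,"dy":0,"dz":-20,"roll":0,"grip":0.9},{"dx":-30,"dy":0,"dz":-60,"roll":0,"grip":0.9},{"dx":-60,"dy":0,"dz":-110,"roll":0,"grip":0.9},{"dx":-60,"dy":0,"dz":-130,"roll":0,"grip":0.9},{"dx":-60,"dy":0,"dz":-130,"roll":0,"grip":0.9}]' 20
python3 -c "
from h import *
goto((.4295,.150,.152,101.8)); tabpos()"
```

```text
time: 28.25
ee_pos: [0.4469, 0.0695, 0.0741]
eef_rot: [3.139, 0.004, 1.775]
force: [-6.4, -13.5, 19.4]
finger_gap: 0.0493
gripper_force: 46.4
side orange [229 165   3   9  17] [230.2 168.3]
time: 29.42
ee_pos: [0.4592, 0.0117, 0.2035]
eef_rot: [3.138, 0.001, 1.775]
force: [-0.8, 0.2, -0.8]
finger_gap: 0.077
gripper_force: 0.0
t 29.43 pos [0.4592 0.0117 0.2035] yaw 101.7 gap 0.077 gf 0.0 F [-0.8  0.2 -0.8]
(0.4295, 0.15, 0.152, 101.8) dx dy dz [141.5  -1.2  51.5] roll -0.1
side [([231, 173, 4, 4, 10], [232.5, 174.5])]
top [([204, 224, 13, 9, 89], [209.9, 227.9])]
tab (array([0.42642872, 0.15609418, 0.14033848]), np.float64(0.0033971960813274126))
```

```bash
python3 -m pendant '[{"dx":0,"dy":0,"dz":-45,"roll":0,"grip":0.6},{"dx":50,"dy":0,"dz":-48,"roll":0,"grip":0.6},{"dx":110,"dy":0,"dz":-48,"roll":0,"grip":0.6},{"dx":143,"dy":-1,"dz":-48,"roll":0,"grip":0.6},{"dx":143,"dy":-1,"dz":-40,"roll":0,"grip":0.6},{"dx":143,"dy":-1,"dz":0,"roll":0,"grip":0.6},{"dx":143,"dy":-1,"dz":35,"roll":0,"grip":0.6},{"dx":143,"dy":-1,"dz":54,"roll":0,"grip":0.6},{"dx":143,"dy":-1,"dz":54,"roll":0,"grip":0.6},{"dx":143,"dy":-1,"dz":54,"roll":0,"grip":0.3},{"dx":143,"dy":-1,"dz":54,"roll":0,"grip":0.1},{"dx":143,"dy":-1,"dz":54,"roll":0,"grip":0},{"dx":143,"dy":-1,"dz":54,"roll":0,"grip":0}]' 50
python3 -m pendant '[{"dx":-7,"dy":0,"dz":-8,"roll":0,"grip":0},{"dx":-14,"dy":0,"dz":-15,"roll":0,"grip":0},{"dx":-24,"dy":0,"dz":-24,"roll":0,"grip":0},{"dx":-35,"dy":0,"dz":-33,"roll":0,"grip":0},{"dx":-35,"dy":0,"dz":-33,"roll":0,"grip":0}]' 50
python3 -c "
from h import *
goto((.4285,.152,.149,101.8)); orange()"
```

```text
time: 31.15
ee_pos: [0.4288, 0.1526, 0.1483]
eef_rot: [3.14, -0.001, 1.776]
force: [-0.3, 3.1, 5.4]
finger_gap: 0.0227
gripper_force: 51.2
time: 31.78
ee_pos: [0.4359, 0.1171, 0.1811]
eef_rot: [3.141, 0.0, 1.775]
force: [-0.1, 0.0, -2.8]
finger_gap: 0.0224
gripper_force: 50.5
t 31.77 pos [0.4359 0.1171 0.1811] yaw 101.7 gap 0.0224 gf 50.5 F [-0.1  0.  -2.8]
(0.4285, 0.152, 0.149, 101.8) dx dy dz [35.7 -0.2 32. ] roll -0.1
side orange [235 163   7  11  58] [237.3 168.6]
```

The force reads −2.8 N, so the foot has lifted off. I'll lower slightly so the foot seats in the corner and turns there.

```bash
python3 -m pendant '[{"dx":-4,"dy":0,"dz":4,"roll":0,"grip":0},{"dx":-12,"dy":0,"dz":-1,"roll":0,"grip":0},{"dx":-18,"dy":0,"dz":-5,"roll":0,"grip":0},{"dx":-24,"dy":0,"dz":-8,"roll":0,"grip":0}]' 50
python3 -c "
from h import *
orange();tabpos()"
```

```text
time: 32.33
ee_pos: [0.4405, 0.094, 0.1887]
eef_rot: [3.141, 0.0, 1.776]
force: [0.0, -0.7, -2.1]
finger_gap: 0.0224
gripper_force: 50.4
side orange [238 164   7  12  56] [240.2 170.2]
side [([237, 164, 8, 12, 64], [240.2, 169.9])]
top []
```

The foot slid up along the stop, which is parallel to this motion, so the corner doesn't turn it. The tank's fixed left wall (y ≈ −0.06, x > 0.56) faces the right way. I'll press the foot lightly against that to swing the carrier upright in the grip.

```bash
python3 -c "
from h import *
goto((.585,.11,.23,90),(.585,-.035,.23,90))"
```

```text
t 32.48 pos [0.4405 0.0941 0.1886] yaw 101.7 gap 0.0227 gf 50.5 F [ 0.4  0.2 -1.4]
(0.585, 0.11, 0.23, 90) dx dy dz [-13.8 144.8 -41.4] roll 11.7
(0.585, -0.035, 0.23, 90) dx dy dz [-155.7  115.3  -41.4] roll 11.7
```

```bash
python3 -m pendant '[{"dx":0,"dy":0,"dz":-30,"roll":0,"grip":0},{"dx":0,"dy":20,"dz":-42,"roll":4,"grip":0},{"dx":0,"dy":60,"dz":-42,"roll":8,"grip":0},{"dx":-8,"dy":100,"dz":-42,"roll":12,"grip":0},{"dx":-14,"dy":140,"dz":-42,"roll":12,"grip":0},{"dx":-14,"dy":145,"dz":-42,"roll":12,"grip":0},{"dx":-14,"dy":145,"dz":-42,"roll":12,"grip":0}]' 25
python3 -c "
from h import *
goto((.585,.06,.23,90),(.585,-.035,.23,90)); tabpos(); orange()"
```

```text
time: 33.35
ee_pos: [0.5849, 0.1103, 0.2297]
eef_rot: [-3.14, 0.0, 1.567]
force: [-1.5, -0.7, -1.7]
finger_gap: 0.0223
gripper_force: 50.4
t 33.35 pos [0.5849 0.1103 0.2297] yaw 89.8 gap 0.0223 gf 50.4 F [-1.5 -0.7 -1.7]
(0.585, 0.06, 0.23, 90) dx dy dz [-50.3   0.3  -0.3] roll -0.2
(0.585, -0.035, 0.23, 90) dx dy dz [-145.3    0.7   -0.2] roll -0.2
side [([278, 145, 6, 12, 60], [280.3, 150.7])]
top []
side orange [277 145   7  11  57] [280.1 150.6]
```

```bash
python3 -m pendant '[{"dx":-25,"dy":0,"dz":0,"roll":0,"grip":0},{"dx":-45,"dy":0,"dz":0,"roll":0,"grip":0},{"dx":-57,"dy":0,"dz":0,"roll":0,"grip":0},{"dx":-68,"dy":0,"dz":0,"roll":0,"grip":0},{"dx":-78,"dy":0,"dz":0,"roll":0,"grip":0}]' 25
python3 -m pendant '[{"dx":-10,"dy":0,"dz":0,"roll":0,"grip":0},{"dx":-20,"dy":0,"dz":0,"roll":0,"grip":0},{"dx":-30,"dy":0,"dz":0,"roll":0,"grip":0}]' 25
python3 -m pendant '[{"dx":-10,"dy":0,"dz":0,"roll":0,"grip":0},{"dx":-20,"dy":0,"dz":0,"roll":0,"grip":0},{"dx":-20,"dy":0,"dz":0,"roll":0,"grip":0}]' 25
python3 -c "
from h import *
orange()"
```

```text
time: 34.12
ee_pos: [0.5846, 0.0318, 0.2304]
eef_rot: [3.141, -0.0, 1.567]
force: [-0.5, 1.8, -0.7]
finger_gap: 0.0226
gripper_force: 42.0
time: 34.5
ee_pos: [0.5846, 0.0015, 0.2302]
eef_rot: [-3.141, 0.0, 1.567]
force: [0.5, 1.4, -0.1]
finger_gap: 0.0223
gripper_force: 37.8
time: 34.88
ee_pos: [0.5845, -0.0186, 0.2301]
eef_rot: [-3.141, 0.0, 1.566]
force: [-0.1, 1.4, -0.8]
finger_gap: 0.022
gripper_force: 33.4
side orange [289 161   5  15  65] [291.1 168.1]
```

The wall is turning it with under 2 N; the tab now shows nearly upright in the side view. I'll push a little more, then move to the near side of the rail opposite the band.

```bash
python3 -m pendant '[{"dx":-10,"dy":0,"dz":0,"roll":0,"grip":0},{"dx":-15,"dy":0,"dz":0,"roll":0,"grip":0},{"dx":-18,"dy":0,"dz":0,"roll":0,"grip":0},{"dx":-18,"dy":0,"dz":0,"roll":0,"grip":0}]' 25
python3 -c "
from h import *
orange(); goto((.562,.198,.234,25))"
```

```text
time: 35.42
ee_pos: [0.5844, -0.0361, 0.2302]
eef_rot: [-3.141, 0.0, 1.566]
force: [-0.6, 1.1, -0.8]
finger_gap: 0.0222
gripper_force: 23.5
side orange [291 164   5  14  68] [292.9 170.3]
t 35.48 pos [ 0.5844 -0.0359  0.2303] yaw 89.7 gap 0.022 gf 23.5 F [ 0.6  0.  -0.9]
(0.562, 0.198, 0.234, 25) dx dy dz [233.8 -23.5  -3.8] roll 64.7
```

```bash
python3 -m pendant '[{"dx":25,"dy":-3,"dz":-4,"roll":0,"grip":0},{"dx":60,"dy":-6,"dz":-4,"roll":5,"grip":0},{"dx":100,"dy":-10,"dz":-4,"roll":14,"grip":0},{"dx":140,"dy":-14,"dz":-4,"roll":24,"grip":0},{"dx":180,"dy":-18,"dz":-4,"roll":34,"grip":0},{"dx":215,"dy":-22,"dz":-4,"roll":44,"grip":0},{"dx":234,"dy":-23.5,"dz":-4,"roll":54,"grip":0},{"dx":234,"dy":-23.5,"dz":-4,"roll":64.7,"grip":0},{"dx":234,"dy":-23.5,"dz":-4,"roll":64.7,"grip":0},{"dx":234,"dy":-23.5,"dz":-4,"roll":64.7,"grip":0}]' 30
python3 - <<'E'
from h import *
np.set_printoptions(precision=4,suppress=True)
goto((.616,.223,.234,25)); orange()
o=robot.get_obs()['ee_pos']; k=np.array([0,0,1]);n=np.array([.906,.4225,0])
for b in(0,.006,.012,.018):
  print(b,"tab",proj('side',o+b*k))
im=eyes.snapshot("side"); h=cv2.cvtColor(im,cv2.COLOR_BGR2HSV)
# foot bottom & spine outline: predicted points for tilts (tool x tilt of foot)
for a in(-20,-10,0,10,20):
  c,s=np.cos(np.radians(a)),np.sin(np.radians(a)); F=o+.012*k-.168*(c*k+s*n); print(a,"foot",proj('side',F))
u,v=proj('side',o+.012*k); 
w=(h[:,:,1]<45)&(h[:,:,2]>60)
for y in range(int(v),int(v)+60,4):
    x=np.nonzero(w[y,int(u)-25:int(u)+26])[0]+int(u)-25; print(y,x.tolist())
E
```

```text
time: 36.72
ee_pos: [0.562, 0.1981, 0.2342]
eef_rot: [3.141, 0.0, 0.441]
force: [-0.1, 0.3, -2.0]
finger_gap: 0.022
gripper_force: 29.2
t 36.73 pos [0.562  0.1981 0.2342] yaw 25.3 gap 0.022 gf 29.2 F [-0.1  0.3 -2. ]
(0.616, 0.223, 0.234, 25) dx dy dz [59.5  0.6  0.2] roll 0.3
0 tab [266.8484 140.407 ]
0.006 tab [266.8346 138.8943]
0.012 tab [266.8207 137.3733]
0.018 tab [266.8067 135.8438]
-20 foot [278.6397 169.4268]
-10 foot [273.0431 173.6914]
0 foot [267.1837 176.9991]
10 foot [261.1938 179.245 ]
20 foot [255.2171 180.3374]
137 [241, 242, 247, 248, 249, 250, 251, 255, 256, 257, 258, 259, 260, 261, 274, 275, 276, 277, 279, 280, 281, 282, 283, 284, 285, 286, 288, 289, 290, 291]
141 [241, 242, 247, 248, 249, 251, 253, 255, 257, 259, 260, 261, 262, 264, 265, 266, 273, 275, 276, 280, 282, 283, 284, 285, 286, 287]
145 [247, 248, 249, 250, 251, 252, 253, 254, 255, 257, 258, 259, 262, 263, 264, 265, 266, 267, 268, 269, 270, 271, 272, 273, 274, 275, 276, 278, 282, 283, 284, 285, 287, 288]
149 [242, 248, 249, 250, 253, 255, 256, 257, 259, 260, 263, 264, 265, 266, 267, 268, 269, 270, 271, 
[... 364 characters left out ...]
 249, 250, 251, 252, 253, 254, 255, 256, 258, 259, 260, 261, 262, 263, 264, 265, 266, 267, 268, 269, 270, 272, 273, 274, 275]
165 [241, 242, 243, 244, 245, 246, 247, 251, 252, 260, 261, 262, 263, 264, 265, 266, 267, 268, 269, 270, 271, 272, 273, 274, 275, 290, 291]
169 [242, 243, 260, 261, 262, 263, 264, 265, 266, 267, 268, 269, 270, 271, 272, 273, 274]
173 [259, 260, 261, 262, 263, 264, 265, 266, 267, 268, 269, 270, 271, 272, 273, 274, 276, 277, 278, 279]
177 [261, 262, 263, 264, 265, 266, 267, 268, 269, 270, 271, 272, 273, 274, 278, 283, 284, 285, 286]
181 [268, 289, 290, 291]
185 [291]
189 [241, 242, 243, 244, 245, 273, 291]
193 [246, 254, 259, 279, 284, 285, 286, 287, 288, 289, 290, 291]
```

The silhouette runs straight down columns 260–274 to row ~179, matching a vertical carrier. I'll move it onto the rail with its gap at rail height and watch the force.

```bash
python3 -m pendant '[{"dx":15,"dy":0,"dz":0,"roll":0,"grip":0},{"dx":35,"dy":0,"dz":0,"roll":0,"grip":0},{"dx":48,"dy":0,"dz":0,"roll":0,"grip":0},{"dx":54,"dy":0.5,"dz":0,"roll":0,"grip":0},{"dx":57,"dy":0.5,"dz":0,"roll":0,"grip":0},{"dx":57,"dy":0.5,"dz":0,"roll":0,"grip":0}]' 30
python3 -m pendant '[{"dx":3,"dy":0,"dz":0,"roll":0,"grip":0},{"dx":3,"dy":0,"dz":0,"roll":0,"grip":0}]' 30
python3 -m pendant '[{"dx":3,"dy":0,"dz":0,"roll":0,"grip":0},{"dx":3,"dy":0,"dz":0,"roll":0,"grip":0}]' 30
```

```text
time: 37.58
ee_pos: [0.6137, 0.2218, 0.2343]
eef_rot: [3.142, 0.0, 0.438]
force: [-0.1, 1.0, -1.1]
finger_gap: 0.022
gripper_force: 29.3
time: 37.83
ee_pos: [0.6163, 0.2232, 0.2344]
eef_rot: [-3.142, 0.0, 0.437]
force: [-1.7, -1.5, -1.5]
finger_gap: 0.0218
gripper_force: 29.2
time: 38.08
ee_pos: [0.6193, 0.2247, 0.2342]
eef_rot: [-3.141, 0.0, 0.437]
force: [-1.2, -0.4, -1.0]
finger_gap: 0.0214
gripper_force: 29.3
```

Light contact from about +60 mm. I'll back off 4 mm and lower onto the rail.

```bash
python3 -m pendant '[{"dx":-4,"dy":0,"dz":0,"roll":0,"grip":0},{"dx":-4,"dy":0,"dz":8,"roll":0,"grip":0},{"dx":-4,"dy":0,"dz":16,"roll":0,"grip":0},{"dx":-4,"dy":0,"dz":22,"roll":0,"grip":0},{"dx":-4,"dy":0,"dz":22,"roll":0,"grip":0}]' 30
python3 -m pendant '[{"dx":0,"dy":0,"dz":3,"roll":0,"grip":0},{"dx":0,"dy":0,"dz":6,"roll":0,"grip":0},{"dx":0,"dy":0,"dz":6,"roll":0,"grip":0}]' 30
python3 -m pendant '[{"dx":0,"dy":0,"dz":3,"roll":0,"grip":0},{"dx":0,"dy":0,"dz":5,"roll":0,"grip":0},{"dx":0,"dy":0,"dz":5,"roll":0,"grip":0}]' 30
```

```text
time: 38.7
ee_pos: [0.6151, 0.2226, 0.2112]
eef_rot: [-3.142, 0.002, 0.437]
force: [-2.5, -1.8, -3.0]
finger_gap: 0.0216
gripper_force: 30.5
time: 39.08
ee_pos: [0.6155, 0.2228, 0.2061]
eef_rot: [3.142, 0.0, 0.437]
force: [-3.3, -2.6, -0.7]
finger_gap: 0.0215
gripper_force: 29.5
time: 39.45
ee_pos: [0.6154, 0.2228, 0.201]
eef_rot: [3.142, 0.001, 0.437]
force: [-3.1, -1.1, -0.9]
finger_gap: 0.0214
gripper_force: 29.6
```

```bash
python3 -m pendant '[{"dx":-3,"dy":0,"dz":0,"roll":0,"grip":0},{"dx":-3,"dy":0,"dz":2,"roll":0,"grip":0},{"dx":-3,"dy":0,"dz":2,"roll":0,"grip":0}]' 30
python3 -m pendant '[{"dx":0,"dy":0,"dz":2,"roll":0,"grip":0},{"dx":0,"dy":0,"dz":4,"roll":0,"grip":0},{"dx":0,"dy":0,"dz":4,"roll":0,"grip":0}]' 30
```

```text
time: 39.83
ee_pos: [0.6129, 0.2216, 0.1996]
eef_rot: [-3.142, -0.001, 0.437]
force: [-1.4, -1.0, 2.6]
finger_gap: 0.0217
gripper_force: 33.1
time: 40.2
ee_pos: [0.614, 0.2223, 0.1987]
eef_rot: [3.142, -0.006, 0.438]
force: [-1.0, 0.8, 16.6]
finger_gap: 0.0213
gripper_force: 30.3
```

Rail contact at TCP z ≈ 0.199, as expected, with the hook down. I'll ease the pressure and slide towards the collar (tool −y).

```bash
python3 -m pendant '[{"dx":0,"dy":0,"dz":-2,"roll":0,"grip":0},{"dx":0,"dy":0,"dz":-2,"roll":0,"grip":0},{"dx":0,"dy":-5,"dz":-2,"roll":0,"grip":0},{"dx":0,"dy":-12,"dz":-2,"roll":0,"grip":0},{"dx":0,"dy":-20,"dz":-2,"roll":0,"grip":0},{"dx":0,"dy":-28,"dz":-2,"roll":0,"grip":0},{"dx":0,"dy":-35,"dz":-2,"roll":0,"grip":0},{"dx":0,"dy":-40,"dz":-2,"roll":0,"grip":0}]' 30
python3 -m pendant '[{"dx":0,"dy":-6,"dz":0,"roll":0,"grip":0},{"dx":0,"dy":-14,"dz":0,"roll":0,"grip":0},{"dx":0,"dy":-22,"dz":0,"roll":0,"grip":0},{"dx":0,"dy":-30,"dz":0,"roll":0,"grip":0}]' 30
```

```text
time: 41.2
ee_pos: [0.5972, 0.2569, 0.1989]
eef_rot: [3.139, -0.003, 0.436]
force: [3.0, -7.5, 8.2]
finger_gap: 0.0213
gripper_force: 30.5
time: 41.7
ee_pos: [0.5866, 0.2797, 0.1989]
eef_rot: [-3.141, -0.003, 0.445]
force: [1.9, -7.3, 8.6]
finger_gap: 0.0217
gripper_force: 30.3
```

```bash
python3 -m pendant '[{"dx":0,"dy":-7,"dz":-0.7,"roll":0,"grip":0},{"dx":0,"dy":-15,"dz":-0.7,"roll":0,"grip":0},{"dx":0,"dy":-23,"dz":-0.7,"roll":0,"grip":0},{"dx":0,"dy":-31,"dz":-0.7,"roll":0,"grip":0},{"dx":0,"dy":-39,"dz":-0.7,"roll":0,"grip":0},{"dx":0,"dy":-46,"dz":-0.7,"roll":0,"grip":0},{"dx":0,"dy":-51,"dz":-0.7,"roll":0,"grip":0},{"dx":0,"dy":-55,"dz":-0.7,"roll":0,"grip":0}]' 30
python3 -m pendant '[{"dx":0,"dy":-3,"dz":0,"roll":0,"grip":0},{"dx":0,"dy":-6,"dz":0,"roll":0,"grip":0}]' 30
python3 -m pendant '[{"dx":0,"dy":-3,"dz":0,"roll":0,"grip":0},{"dx":0,"dy":-5,"dz":0,"roll":0,"grip":0}]' 30
```

```text
time: 42.7
ee_pos: [0.573, 0.3092, 0.199]
eef_rot: [-3.123, -0.001, 0.488]
force: [0.2, -6.1, 5.9]
finger_gap: 0.0218
gripper_force: 29.1
time: 42.95
ee_pos: [0.5714, 0.3123, 0.199]
eef_rot: [-3.121, -0.001, 0.492]
force: [-0.1, -5.5, 4.7]
finger_gap: 0.0218
gripper_force: 29.2
time: 43.2
ee_pos: [0.57, 0.3149, 0.1991]
eef_rot: [-3.119, -0.001, 0.496]
force: [-0.5, -5.2, 4.8]
finger_gap: 0.0215
gripper_force: 29.3
```

The tool is lagging and its yaw is drifting. I'll check the joints.

```bash
python3 - <<'E'
from h import *
o=robot.get_obs()
for k in("joint_positions","joint_torque","force","wrist_torque","ee_pos","eef_rot","qd"): print(k,np.round(o[k],3))
goto((.5583,.3483,.199,25))
E
```

```text
joint_positions [0.495 0.329 0.395 1.637 0.022 3.141]
joint_torque [ 3.0950e+00 -6.4269e+01  4.5254e+01 -1.0320e+00  1.5710e+00 -6.0000e-02]
force [-0.521 -5.166  4.773]
wrist_torque [-1.29  -0.098 -0.046]
ee_pos [0.57  0.315 0.199]
eef_rot [-3.119e+00 -1.000e-03  4.960e-01]
qd [ 0.013  0.001 -0.     0.002  0.004 -0.   ]
t 43.2 pos [0.57   0.3149 0.1991] yaw 28.4 gap 0.0215 gf 29.3 F [-0.5 -5.2  4.8]
(0.5583, 0.3483, 0.199, 25) dx dy dz [  5.6 -34.9   0.8] roll 3.4
```

Joint 6 is at its limit (3.141), so yaw has to stay at or above joint 1's angle as the arm swings left. I'll turn the tool to about 33°; the hook has room for that on the rail. I'm holding position meanwhile.

```bash
python3 -m pendant '[{"dx":0,"dy":31,"dz":0,"roll":-3,"grip":0},{"dx":0,"dy":31,"dz":0,"roll":-6,"grip":0},{"dx":0,"dy":31,"dz":0,"roll":-8,"grip":0}]' 30
python3 -c "
from h import *
goto((.559,.347,.199,33)); print(robot.get_obs()['joint_positions'][[0,5]])"
```

```text
time: 43.58
ee_pos: [0.5854, 0.2869, 0.1988]
eef_rot: [-3.121, -0.005, 0.636]
force: [2.1, -7.6, 6.2]
finger_gap: 0.0209
gripper_force: 29.6
t 43.58 pos [0.5854 0.2869 0.1988] yaw 36.4 gap 0.0209 gf 29.6 F [ 2.1 -7.6  6.2]
(0.559, 0.347, 0.199, 33) dx dy dz [ 14.4 -64.    1.2] roll 3.4
[0.44633707 2.9522679 ]
```

```bash
python3 -m pendant '[{"dx":1.6,"dy":-8,"dz":0,"roll":2.5,"grip":0},{"dx":3.2,"dy":-16,"dz":0,"roll":2.5,"grip":0},{"dx":4.8,"dy":-24,"dz":0,"roll":2.5,"grip":0},{"dx":6.4,"dy":-32,"dz":0,"roll":2.5,"grip":0},{"dx":8,"dy":-40,"dz":0,"roll":2.5,"grip":0},{"dx":9,"dy":-45,"dz":0,"roll":2.5,"grip":0},{"dx":10,"dy":-50,"dz":0,"roll":2.5,"grip":0},{"dx":10,"dy":-50,"dz":0,"roll":2.5,"grip":0}]' 30
python3 -c "
from h import *
goto((.559,.347,.199,33)); print(robot.get_obs()['joint_positions'][[0,5]])"
```

```text
time: 44.58
ee_pos: [0.562, 0.3354, 0.1989]
eef_rot: [-3.116, -0.002, 0.593]
force: [-2.1, -0.6, 4.4]
finger_gap: 0.0209
gripper_force: 30.2
t 44.58 pos [0.562  0.3354 0.1989] yaw 34.0 gap 0.0209 gf 30.2 F [-2.1 -0.6  4.4]
(0.559, 0.347, 0.199, 33) dx dy dz [  4.  -11.3   0.2] roll 1.0
[0.52696051 3.07514122]
```

```bash
python3 -m pendant '[{"dx":0.5,"dy":-3,"dz":0,"roll":0,"grip":0},{"dx":1,"dy":-6,"dz":0,"roll":0,"grip":0}]' 30
python3 -m pendant '[{"dx":0.5,"dy":-2,"dz":0,"roll":0,"grip":0},{"dx":0.5,"dy":-4,"dz":0,"roll":0,"grip":0}]' 30
python3 -m pendant '[{"dx":0.3,"dy":-1.5,"dz":0,"roll":0,"grip":0},{"dx":0.5,"dy":-3,"dz":0,"roll":0,"grip":0}]' 30
```

```text
time: 44.82
ee_pos: [0.5599, 0.3398, 0.199]
eef_rot: [-3.118, -0.002, 0.592]
force: [0.8, -4.1, 3.1]
finger_gap: 0.0211
gripper_force: 29.8
time: 45.08
ee_pos: [0.5585, 0.343, 0.1992]
eef_rot: [-3.119, -0.002, 0.592]
force: [2.7, -10.1, 4.4]
finger_gap: 0.0212
gripper_force: 29.7
time: 45.32
ee_pos: [0.5581, 0.3444, 0.1997]
eef_rot: [-3.122, -0.002, 0.591]
force: [6.8, -16.6, 7.6]
finger_gap: 0.0211
gripper_force: 30.2
```

Resistance along the rail rose from 4 to 18 N, so the hook is touching the collar. I'll relax a little, release and lift clear.

```bash
python3 -m pendant '[{"dx":0,"dy":1,"dz":0,"roll":0,"grip":0},{"dx":0,"dy":1.5,"dz":-0.5,"roll":0,"grip":0},{"dx":0,"dy":1.5,"dz":-0.5,"roll":0,"grip":0.32},{"dx":0,"dy":1.5,"dz":-0.5,"roll":0,"grip":0.4},{"dx":0,"dy":1.5,"dz":-0.5,"roll":0,"grip":0.5},{"dx":0,"dy":1.5,"dz":-0.5,"roll":0,"grip":0.5},{"dx":0,"dy":1.5,"dz":-15,"roll":0,"grip":0.5},{"dx":0,"dy":1.5,"dz":-40,"roll":0,"grip":0.5},{"dx":0,"dy":1.5,"dz":-90,"roll":0,"grip":0.5},{"dx":-40,"dy":1.5,"dz":-130,"roll":0,"grip":0.5},{"dx":-100,"dy":1.5,"dz":-130,"roll":0,"grip":0.5},{"dx":-160,"dy":1.5,"dz":-130,"roll":0,"grip":0.5},{"dx":-200,"dy":1.5,"dz":-130,"roll":0,"grip":0.5},{"dx":-200,"dy":1.5,"dz":-130,"roll":0,"grip":0.5}]' 30
cat > chk.py <<'E'
from h import *
np.set_printoptions(precision=4,suppress=True)
P=[]
for n,b in(("side",(190,100,310,200)),("top",(120,140,230,230))):
    im=eyes.snapshot(n); h=cv2.cvtColor(im,cv2.COLOR_BGR2HSV); z=np.zeros(h.shape[:2],np.uint8); z[b[1]:b[3],b[0]:b[2]]=1
    for nm,m in(("orange",cv2.inRange(h,(6,110,50),(20,255,255))),("red",cv2.inRange(h,(0,130,60),(4,255,255))|cv2.inRange(h,(172,130,60),(180,255,255)))):
        k,l,s,c=cv2.connectedComponentsWithStats(m*z)
        for i in range(1,k):
            if s[i,4]>4: print(n,nm,s[i],c[i].round(1),at(n,*c[i],.211 if nm=="orange" else .175)[:2])
print(robot.get_obs()['time'],robot.get_obs()['ee_pos'])
E
python3 chk.py; python3 chk.py; python3 -c "
from h import *
c=np.array([.5487,.3691,.175]);e=np.array([-.4225,.906,0]);s=c-.024*e
for d in(0,.036,-.132): print(d,proj('side',s+[0,0,d]),proj('top',s+[0,0,d]))"
```

```text
time: 47.08
ee_pos: [0.3915, 0.2296, 0.3315]
eef_rot: [-3.118, -0.006, 0.592]
force: [0.5, 0.1, 0.6]
finger_gap: 0.0426
gripper_force: 0.0
side orange [256 122   5  13  58] [258.  127.7] [0.5647 0.3455]
side red [251 132   2   4   7] [251.6 133.7] [0.5438 0.3711]
top orange [142 180   9   7  38] [145.9 182.9] [0.5631 0.3495]
top red [143 189   2   3   5] [143.4 190.2] [0.5439 0.3672]
47.175 [0.3934 0.2308 0.33  ]
side orange [255 122   6  13  62] [257.6 127.8] [0.563  0.3453]
side red [251 132   2   5   8] [251.6 134. ] [0.5435 0.3687]
top orange [142 182  10   5  32] [145.9 183.7] [0.5606 0.3494]
top red [143 189   2   3   5] [143.4 190.2] [0.5439 0.3672]
47.275 [0.394  0.2312 0.3289]
0 [256.64795151 136.02069339] [149.8569459  185.73644205]
0.036 [256.41737205 127.6689999 ] [146.52006122 184.2878156 ]
-0.132 [257.43866795 164.62028113] [160.70356383 190.44653774]
```

Released and hanging. I'll check that the swing has settled, and the gap to the collar.

```bash
python3 -m pendant '[{"dx":0,"dy":0,"dz":0,"roll":0,"grip":0.5},{"dx":0,"dy":0,"dz":0,"roll":0,"grip":0.5},{"dx":0,"dy":0,"dz":0,"roll":0,"grip":0.5},{"dx":0,"dy":0,"dz":0,"roll":0,"grip":0.5},{"dx":0,"dy":0,"dz":0,"roll":0,"grip":0.5},{"dx":0,"dy":0,"dz":0,"roll":0,"grip":0.5},{"dx":0,"dy":0,"dz":0,"roll":0,"grip":0.5},{"dx":0,"dy":0,"dz":0,"roll":0,"grip":0.5}]' 30
python3 chk.py; python3 - <<'E'
from h import *
c=np.array([.5487,.3691,.175]);e=np.array([-.4225,.906,0]);n=np.array([.906,.4225,0]);k=np.array([0,0,1])
old=cv2.imread("pics/side0.png"); new=eyes.snapshot("side")
for nm,im in(("old",old),("new",new)):
    for v in(131,133,135,137): print(nm,v,[tuple(int(a) for a in im[v,u]) for u in range(249,268)])
for g in(0,.005,.01):
    s=c-(.024+g)*e; print(g,[proj('side',s+a*e-.015*n+z*k).round(1).tolist() for a in(.018,-.018) for z in(.011,-.02)],"collar edge",proj('side',c-.006*e))
E
```

```text
time: 48.28
ee_pos: [0.3933, 0.2307, 0.3288]
eef_rot: [-3.117, -0.002, 0.593]
force: [0.2, 0.2, -0.3]
finger_gap: 0.0431
gripper_force: 0.0
side orange [256 122   6  13  59] [258.1 127.7] [0.565  0.3458]
side red [251 132   2   5   8] [251.6 134. ] [0.5435 0.3687]
top orange [142 180  10   6  44] [146.1 182.4] [0.5648 0.3488]
top red [143 189   2   3   5] [143.4 190.2] [0.5439 0.3672]
48.375 [0.3933 0.2307 0.3288]
old 131 [(123, 129, 130), (125, 134, 136), (95, 101, 102), (43, 48, 63), (90, 96, 97), (42, 49, 86), (70, 78, 84), (70, 80, 84), (69, 78, 83), (68, 80, 83), (69, 78, 83), (70, 80, 85), (70, 79, 84), (70, 79, 83), (70, 80, 83), (68, 79, 83), (66, 75, 81), (69, 80, 84), (68, 79, 84)]
old 133 [(54, 58, 59), (69, 73, 85), (28, 34, 130), (7, 16, 145), (7, 8, 104), (33, 36, 90), (33, 34, 80), (33, 40, 60), (67, 78, 82), (69, 79, 82), (67, 77, 83), (71, 79, 85), (68, 78, 82), (69, 79, 84), (68, 76, 82), (69, 79, 83), (69, 79, 82), (69, 77, 83), (69, 78, 84)]
old 135 [(69, 78, 84), (69, 79, 86), (16, 18, 74), (9, 8, 79), (21, 25, 63), (93, 97, 99), (118, 123, 124), (123, 129, 134),
[... 1214 characters left out ...]
 90), (97, 103, 106), (77, 81, 85), (72, 83, 86), (70, 78, 84), (73, 83, 87), (71, 81, 86)]
new 137 [(70, 80, 85), (71, 81, 86), (70, 79, 83), (62, 73, 82), (73, 77, 82), (74, 78, 81), (77, 80, 84), (74, 76, 82), (74, 78, 80), (71, 74, 79), (54, 57, 60), (124, 131, 132), (111, 118, 120), (76, 80, 84), (73, 78, 82), (71, 81, 85), (70, 81, 86), (68, 77, 84), (72, 81, 87)]
0 [[250.7, 133.0], [251.0, 140.0], [256.4, 136.4], [256.6, 143.5]] collar edge [253.82284612 134.34855038]
0.005 [[251.5, 133.5], [251.8, 140.5], [257.2, 136.8], [257.4, 144.0]] collar edge [253.82284612 134.34855038]
0.01 [[252.3, 133.9], [252.5, 141.0], [258.0, 137.3], [258.2, 144.5]] collar edge [253.82284612 134.34855038]
```

The swing has settled. The pixel edges can't rule out a gap of a few millimetres, so I'll nudge it gently against the collar with shut fingers.

```bash
python3 -c "
from h import *
goto((.577,.303,.27,34),(.577,.303,.197,34))"
```

```text
t 48.42 pos [0.3933 0.2307 0.3288] yaw 34.0 gap 0.0426 gf 0.0 F [-0.3  0.   0.2]
(0.577, 0.303, 0.27, 34) dx dy dz [192.7  44.1  58.1] roll -0.0
(0.577, 0.303, 0.197, 34) dx dy dz [192.5  45.8 131.1] roll -0.0
```

```bash
python3 -m pendant '[{"dx":0,"dy":40,"dz":0,"roll":0,"grip":0},{"dx":50,"dy":45,"dz":20,"roll":0,"grip":0},{"dx":100,"dy":45,"dz":40,"roll":0,"grip":0},{"dx":150,"dy":45,"dz":58,"roll":0,"grip":0},{"dx":192,"dy":45,"dz":58,"roll":0,"grip":0},{"dx":192,"dy":45,"dz":58,"roll":0,"grip":0},{"dx":192,"dy":45,"dz":95,"roll":0,"grip":0},{"dx":192,"dy":45,"dz":125,"roll":0,"grip":0},{"dx":192,"dy":45,"dz":131,"roll":0,"grip":0},{"dx":192,"dy":45,"dz":131,"roll":0,"grip":0}]' 20
python3 -m pendant '[{"dx":1,"dy":-5,"dz":0,"roll":0,"grip":0},{"dx":1.5,"dy":-9,"dz":0,"roll":0,"grip":0},{"dx":2,"dy":-12,"dz":0,"roll":0,"grip":0}]' 20
python3 -m pendant '[{"dx":0.2,"dy":-1.5,"dz":0,"roll":0,"grip":0},{"dx":0.5,"dy":-3,"dz":0,"roll":0,"grip":0},{"dx":0.5,"dy":-3,"dz":0,"roll":0,"grip":0}]' 20
python3 chk.py
```

```text
time: 49.68
ee_pos: [0.5759, 0.3032, 0.1984]
eef_rot: [-3.118, -0.003, 0.592]
force: [-0.3, 0.0, 0.2]
finger_gap: -0.0001
gripper_force: 0.0
time: 50.05
ee_pos: [0.571, 0.315, 0.198]
eef_rot: [-3.117, -0.003, 0.593]
force: [-0.1, 1.2, -0.2]
finger_gap: -0.0
gripper_force: 0.0
time: 50.42
ee_pos: [0.5698, 0.3173, 0.1974]
eef_rot: [-3.117, -0.002, 0.593]
force: [-0.5, -0.6, -0.3]
finger_gap: 0.0
gripper_force: 0.0
side orange [256 124   2  10  17] [256.5 128.7] [0.557  0.3389]
side red [251 132   2   5   8] [251.6 134. ] [0.5435 0.3687]
50.525 [0.5698 0.3172 0.1974]
```

```bash
for i in 1; do :; done; python3 -m pendant '[{"dx":0.2,"dy":-1.5,"dz":0,"roll":0,"grip":0},{"dx":0.5,"dy":-3,"dz":0,"roll":0,"grip":0},{"dx":0.5,"dy":-3,"dz":0,"roll":0,"grip":0}]' 20
python3 -m pendant '[{"dx":0.2,"dy":-1.5,"dz":0,"roll":0,"grip":0},{"dx":0.5,"dy":-3,"dz":0,"roll":0,"grip":0},{"dx":0.5,"dy":-3,"dz":0,"roll":0,"grip":0}]' 20
python3 -m pendant '[{"dx":0.2,"dy":-1.5,"dz":0,"roll":0,"grip":0},{"dx":0.3,"dy":-2,"dz":0,"roll":0,"grip":0},{"dx":0.3,"dy":-2,"dz":0,"roll":0,"grip":0}]' 20
```

```text
time: 50.9
ee_pos: [0.5686, 0.32, 0.1976]
eef_rot: [-3.118, -0.002, 0.593]
force: [0.4, 0.0, -0.3]
finger_gap: -0.0
gripper_force: 0.3
time: 51.28
ee_pos: [0.5674, 0.3227, 0.1979]
eef_rot: [-3.118, -0.002, 0.592]
force: [1.7, -2.5, 1.8]
finger_gap: -0.0003
gripper_force: 1.7
time: 51.65
ee_pos: [0.567, 0.324, 0.1986]
eef_rot: [-3.119, -0.003, 0.592]
force: [3.2, -6.2, 5.9]
finger_gap: -0.0
gripper_force: 3.6
```

Force builds from 0 to 7 N, well above sliding friction, so it sits against the collar. I'll back away gently, let it settle and hand in.

```bash
python3 -m pendant '[{"dx":0,"dy":1.5,"dz":0,"roll":0,"grip":0},{"dx":0,"dy":3,"dz":0,"roll":0,"grip":0},{"dx":-1,"dy":6,"dz":0,"roll":0,"grip":0},{"dx":-1,"dy":15,"dz":0,"roll":0,"grip":0},{"dx":-1,"dy":25,"dz":-10,"roll":0,"grip":0},{"dx":-1,"dy":25,"dz":-50,"roll":0,"grip":0},{"dx":-20,"dy":25,"dz":-90,"roll":0,"grip":0},{"dx":-80,"dy":25,"dz":-100,"roll":0,"grip":0},{"dx":-140,"dy":25,"dz":-100,"roll":0,"grip":0},{"dx":-170,"dy":25,"dz":-100,"roll":0,"grip":0},{"dx":-170,"dy":25,"dz":-100,"roll":0,"grip":0},{"dx":-170,"dy":25,"dz":-100,"roll":0,"grip":0},{"dx":-170,"dy":25,"dz":-100,"roll":0,"grip":0},{"dx":-170,"dy":25,"dz":-100,"roll":0,"grip":0},{"dx":-170,"dy":25,"dz":-100,"roll":0,"grip":0},{"dx":-170,"dy":25,"dz":-100,"roll":0,"grip":0}]' 20; python3 chk.py; python3 -m pendant '[{"dx":0,"dy":0,"dz":0,"roll":0,"grip":0},{"dx":0,"dy":0,"dz":0,"roll":0,"grip":0},{"dx":0,"dy":0,"dz":0,"roll":0,"grip":0},{"dx":0,"dy":0,"dz":0,"roll":0,"grip":0},{"dx":0,"dy":0,"dz":0,"roll":0,"grip":0},{"dx":0,"dy":0,"dz":0,"roll":0,"grip":0},{"dx":0,"dy":0,"dz":0,"roll":0,"grip":0},{"dx":0,"dy":0,"dz":0,"roll":0,"grip":0},{"dx":0,"dy":0,"dz":0,"roll":0,"grip":0},{"dx":0,"dy":0,"dz":0,"roll":0,"grip":0},{"dx":0,"dy":0,"dz":0,"roll":0,"grip":0},{"dx":0,"dy":0,"dz":0,"roll":0,"grip":0}]' 20; python3 chk.py
```

```text
time: 53.65
ee_pos: [0.4407, 0.2069, 0.2965]
eef_rot: [-3.117, -0.002, 0.593]
force: [-0.4, -0.4, -0.4]
finger_gap: -0.0001
gripper_force: 0.0
side orange [255 122   6  13  64] [257.7 127.6] [0.5639 0.3468]
53.75 [0.4406 0.2069 0.2966]
time: 55.25
ee_pos: [0.4405, 0.2068, 0.2967]
eef_rot: [-3.117, -0.002, 0.593]
force: [1.2, -0.4, -0.3]
finger_gap: 0.0001
gripper_force: 0.0
side orange [255 122   6  13  64] [257.7 127.6] [0.5639 0.3468]
55.35 [0.4405 0.2068 0.2967]
```

```bash
python3 -c "
from station import ticket
print(ticket.job_done())"
```

```text
the job is handed in; nothing more can be done
None
```

The job is handed in: the carrier hung released and steady on the rail, pushed up against the red collar, at about 55 s of the 67 s allowed. It slipped once from the tab on the way, so I propped it in the cradle a second time, and I turned it upright against the tank wall. I inferred the cradle seating and collar contact from forces and pixel positions, and got no verdict back.

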